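# Catch the brass billets from the feeder and lid the dish

## Task

Hold the copper dish up under the lip of the feeder's chute and press it against the pad of the spring gate to open the gate, and keep it there until all four brass billets have slid into the dish, without letting any drop on the bench. Then stand the dish upright on the cork mat, wholly on the mat, and put its lid on so it sits fully down. Leave the steel block and the jar where they are.

Things in the scene. Friction and masses are not known exactly. Their poses are not given: they have to be found in the camera images.
- feeder: Billet feeder, fixed. Origin on the bench below the middle of the chute's lip. Open chute, 22 mm wide inside, slopes 45 degrees down along -y to the lip, 165 mm up. Wooden side panel y +100 to +112, x -72 to +62, 220 high, on a foot (y 60 to 140, 10 high); thin post at x +55, y -98. Below the lip it is open on the -x side: the dish goes in there.
- guard (a point): Middle of the dark-rimmed edge, on the -x side, of the level clear guard over the lip: feeder x -74, y 0, z 215 mm (guard's underside; rim top 222). The guard covers feeder x -74 to +62, y +5 to -105 mm, and as a strip x -74 to -22 on to y +110. It blocks an upright gripper holding the dish under the lip: the tool must lean back towards feeder -x.
- lip (a point): Middle of the chute's lip (floor edge that billets leave), 165 mm above the bench; axes as the feeder. A dish with its rim 25 to 40 mm below this and its centre 20 to 30 mm beyond it along -y catches them; with the gate fully open, the centre of a dish pressed on the pad's middle is 2 mm to +x of the lip.
- gate (a joint): Spring gate: steel plate across the lip, joined to an upright pad hanging below the lip. Slides along the feeder's +x: 0 shut, 0.036 m fully open at a hard stop. Needs about 1.8 N at first, 4 N at the stop; springs shut when let go. Billets slip out from about 0.022. The dish's far wall pressed on the pad opens it.
- pad (a point): Centre of the gate pad's face towards feeder -x: an upright plate 44 mm wide (feeder y) and 43 mm high, centre 109.5 mm above the bench, moves with the gate; when shut 16 mm in +x and 26 mm in -y from the lip.
- dish: Round copper dish with a stub handle. Origin centre of underside, z up. Outer diameter 100 mm, height 55, wall and floor 4 mm. Wooden handle, 14 mm wide and 14 high, sticks out along its -x from 50 to 107 mm from the centre, its middle 43 mm above the underside. About 0.13 to 0.21 kg.
- dish_grip (a point): Point in the handle to grip: 80 mm along -x from the dish's axis, 43 mm above its underside; axes as the dish.
- dish_mid (a point): On the dish's axis, 28 mm above its underside.
- lid: Loose copper lid. Origin centre of the underside of its locating disc (82 mm diameter, 4 mm high), above it a 108 mm plate 5 mm thick, and a plain wooden knob 20 mm in diameter from 9 to 42 mm above the origin. Seated on the dish its origin is 51 mm above the dish's origin; 5 mm of side play. 0.08 kg.
- mat: Round cork mat fixed to the bench, diameter 170 mm, 4 mm thick; origin centre of its underside. The dish ends here.
- block: Bystander: dark steel bench block, round, diameter 90 mm, 24 high. Origin centre of underside.
- jar: Bystander: closed glass jar, diameter 64 mm, 95 high. Origin centre of underside.
- billet1: Brass billet, round slug 18 mm in diameter and 22 mm long (along its y), about 0.04 kg, origin at its centre. Number 1 of 4 in the queue in the chute, counted from the gate.
- billet2: Brass billet, round slug 18 mm in diameter and 22 mm long (along its y), about 0.04 kg, origin at its centre. Number 2 of 4 in the queue in the chute, counted from the gate.
- billet3: Brass billet, round slug 18 mm in diameter and 22 mm long (along its y), about 0.04 kg, origin at its centre. Number 3 of 4 in the queue in the chute, counted from the gate.
- billet4: Brass billet, round slug 18 mm in diameter and 22 mm long (along its y), about 0.04 kg, origin at its centre. Number 4 of 4 in the queue in the chute, counted from the gate.
Mind the look-alikes: they are no part of the job. Leave any turquoise or white look-alike of the dish alone. Of the things like the mat, leave any that is red; of the rest the larger one is meant.

How it is judged (in metres and radians):
On the way, in this order (a step that is already met when the one before it is completed fails the run):
1. the dish, held up off the bench, opens the gate (value of joint gate above 0.008 m and height (world z) of dish above 0.05 m and horizontal distance between dish and pad below 0.07 m).
2. all four billets are in the dish while it is held off the bench (distance between each of billet1, billet2, billet3, billet4 and dish_mid below 0.05 m and height (world z) of dish above 0.05 m), for 0.2 s.
3. the dish stands on the mat with the billets in it, let go (distance between each of billet1, billet2, billet3, billet4 and dish_mid below 0.05 m and horizontal distance between dish and mat below 0.036 m and height (world z) of dish between 0.001 and 0.008 m and angle between dish's own z axis and vertical below 0.06 rad and contact force between the fingers and dish below 0.05 N), for 0.2 s.
At the end, for the whole second after the job is handed in: Four billets in the dish (centres within 50 mm of its middle); dish upright (0.06 rad) on the mat, centres within 36 mm; lid fully down (origin 48.5 to 53.2 mm above the dish's, 8 mm of its axis, level to 0.05 rad with it); at rest (distance between each of billet1, billet2, billet3, billet4 and dish_mid below 0.05 m and horizontal distance between dish and mat below 0.036 m and height (world z) of dish between 0.001 and 0.008 m and angle between dish's own z axis and vertical below 0.06 rad and z of lid in the frame of dish between 0.0485 and 0.0532 m and horizontal distance between lid and dish below 0.008 m and angle between the z axis of lid and the z axis of dish, either way round below 0.05 rad and linear speed of each of dish, lid below 0.01 m/s); the robot touches nothing.
It fails at once if a billet drops on the bench outside the dish ((height (world z) of billet1 below 0.07 m and distance between billet1 and dish_mid above 0.075 m) or (height (world z) of billet2 below 0.07 m and distance between billet2 and dish_mid above 0.075 m) or (height (world z) of billet3 below 0.07 m and distance between billet3 and dish_mid above 0.075 m) or (height (world z) of billet4 below 0.07 m and distance between billet4 and dish_mid above 0.075 m)).
It fails at once if a bystander (block, jar) is moved more than 25 mm (distance of any of block, jar from where it was at the start of the episode above 0.025 m).
It also fails if it takes over 58 s, if anything falls off the work surface, if the arm or the gripper's body presses on something with over 40 N, if the wrist force passes 120 N, or if a joint passes its speed limit or range.

## Robot

A 6-joint arm with a two-finger parallel gripper is mounted at the origin on the work surface. World frame = base frame: x ahead of the robot, y to its left, z up, the work surface at z = 0. Lengths are in mm, angles in rad, forces in N, time in s.
With the tool pointing down it reaches from about 325 to 775 mm from the base axis. Payload 5.5 kg.
Tool frame: the origin (TCP) lies midway between the tips of the shut fingers; the grasp point (between the pads) lies 19 mm behind it; z points along the fingers, y is the direction in which the jaws open and shut (so a half turn about z gives the same grasp; the last joint's range is limited). The gripper opens to 88 mm and grips with 3 to 60 N. Pads are 20 mm wide; open, the fingers measure 115 mm over their backs; the gripper's body (75 mm by 178 mm) begins 61 mm behind the grasp point.
Start: joints at [-1.304, 0.091, 1.231, -0, 1.82, -0.057], TCP at [190.903, -568.834, 185.931] pointing down, gripper open.
Joint ranges: [-2.87, 2.87], [-0.86, 2.18], [0.17, 2.46], [-1.51, 4.65], [0.06, 2.69], [-2.65, 2.65]. Speed limits (rad/s): [2.57, 2.57, 3.01, 3.14, 3.14, 3.14].

## Interface

Orientations are given as a unit quaternion [w, x, y, z].
In Python, from bench import manip gives the robot as it stands.
- The arm moves only by the shell command python3 -m handwheel 'ROWS' [FORCE]. ROWS is JSON, a list of rows, each an object of numbers: "tx", "ty", "tz": the shift along the tool's x, y, z scaled (see below); "rx", "ry", "rz": the turn, a rotation vector about the tool's x, y, z scaled (see below); "jaw": the closure, from -1 (fully open) to 1 (shut). A call has 1 to 12 rows; each row shifts and turns the commanded pose from where the row before left it, along the tool's axes as they then stand; what a row does not reach is not made up. The controller multiplies each number of a shift by 0.02 m and each number of a turn by 0.12 rad. A row lasts 1/12 s, in which the tool goes at most 41.7 mm and 7.16 degrees, less where a joint would pass 70% of its speed; a pose out of reach is approached as far as the arm can. A call with a number of a shift or a turn outside -1 to 1 is refused whole. A call with a gripper value outside its range is refused whole. The fingers move at their own pace and stop on an object; FORCE is the grip in N (left out, the last holds). Time passes only in rows, so rows that do not move let the fingers close. It gives the time, the measured TCP pose, the force and the opening at its end, in the units of the state.
- manip.get_obs(): the state, without advancing time (a new reading comes with each control period).
- manip.get_image(name): name is "side" or "top"; returns (picture, depth): 400x640x3 uint8, blue, green, red; 400x640 float32, mm along the optical axis (not along the pixel's ray), 0 where there is no reading.
- manip.camera_model(name): a dict with "camera_matrix" (3x3 intrinsics, pixels), "k1" (the pictures are not rectified: a ray, as slopes to the right and down, at radius r is drawn at 1 + k1 r^2 times it, then the intrinsics apply), "R" (3x3) and "t" (3): a world point X has camera coordinates R X + t. Camera axes: x right, y down, z forward; pixel columns grow to the right and rows downward; lengths in mm; the calibration is good to about 2 mm. A picture is of the moment at which its call begins. camera_model takes no time and is no camera call.
- manip.sign_off(): hands the job in, once; it reports no verdict.
Trained networks look in the newest picture that a camera, given by its name, has taken for a name from the list of things; names that differ only in an ending like _2 or _b are one class to them, and where a whole thing is asked for, a point or a joint stands for the part that bears it (a point fixed in the world has none). Each returns a list of dicts, best first, with "confidence" (0 to 1); they miss things now and then, are a little off and sometimes report something else, mostly with a low value. They report only what shows in the picture. A call takes as long as a camera call. They do not tell look-alikes from the thing itself.
- manip.masks_of(name, camera): "region" (400x640 bool, what is visible of it) and "box" ([left, top, width, height] in pixels, round what is visible of it).
The state is a dict: "clock": time; "joint_pos": joint angles; "qd": joint speeds; "joint_torque": joint torques, N m; "eef_pos": TCP position; "tcp_rot": TCP orientation; "force": force on the tool from outside, world axes, zero at the start; "ft_torque": the same for the moment, N m; "grip_width": opening from 0.0 (shut) to 1.0 (fully open).
Only numpy, scipy, OpenCV 4.12 (cv2) and the standard library are available. Lean on these libraries where they do the work, as an engineer would, in place of code of your own. Each camera call takes 0.05 s, during which the arm holds its last target.

## Working session

There is one attempt and no reset: what is moved stays moved. The work goes in short steps, Python scripts to look and compute and a shell command to move; the robot and the scene stay as the last step left them, time stands still between calls to the robot, and variables do not carry over. Pictures are saved under pics/ and viewed, and the job is handed in when it is done.

```bash
ls; mkdir -p pics; python3 - <<'E'
from bench import manip
import cv2
o=manip.get_obs();print(o)
for n in("side","top"):
    im,d=manip.get_image(n);cv2.imwrite(f"pics/{n}0.png",im);print(manip.camera_model(n))
E
```

```text
pics
{'clock': 0.0, 'joint_pos': array([-1.30372267e+00,  9.18431728e-02,  1.23188468e+00, -4.21443364e-06,
        1.81975549e+00, -5.66994317e-02]), 'qd': array([ 0.00172246, -0.00011656, -0.00194949,  0.00141961, -0.00305567,
       -0.00049831]), 'joint_torque': array([-7.06532064e-04, -4.46442032e+01, -4.06459701e+01,  6.98658801e-02,
        2.90888589e-02, -1.32055766e-04]), 'eef_pos': array([ 190.79103228, -568.48384492,  184.81699656]), 'tcp_rot': array([-9.39901461e-04,  9.86924609e-01,  1.61179786e-01, -1.01285860e-04]), 'force': array([ 0.36901391, -0.30910771, -0.36511973]), 'ft_torque': array([-0.00372343, -0.00047769, -0.06015861]), 'grip_width': 0.995954926484878}
{'camera_matrix': array([[487.1526442 ,   0.        , 317.10393293],
       [  0.        , 487.1526442 , 201.23933029],
       [  0.        ,   0.        ,   1.        ]]), 'k1': -0.058034040285246, 'R': array([[ 0.86694954, -0.49832684,  0.00829808],
       [-0.33947171, -0.60261248, -0.72223068],
       [ 0.36490747,  0.62332059, -0.69160247]]), 't': array([-545.34967529,  233.46091819, 1876.89418441])}
{'camera_matrix': array([[459.29696024,   0.        , 323.1819358 ],
       [  0.        , 459.29696024, 204.90775283],
       [  0.        ,   0.        ,   1.        ]]), 'k1': 0.024907763590155816, 'R': array([[-0.00391215, -0.99999002,  0.00215957],
       [-0.99417388,  0.00365675, -0.10772613],
       [ 0.10771716, -0.00256843, -0.99417826]]), 't': array([-120.93067843,  540.92568845, 1604.73494706])}
```

View pics/side0.png

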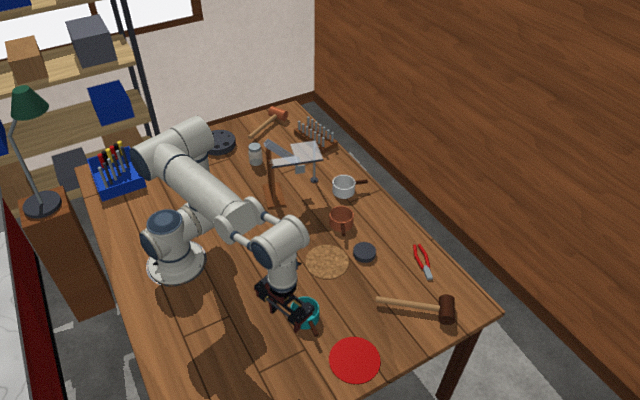

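View pics/top0.png

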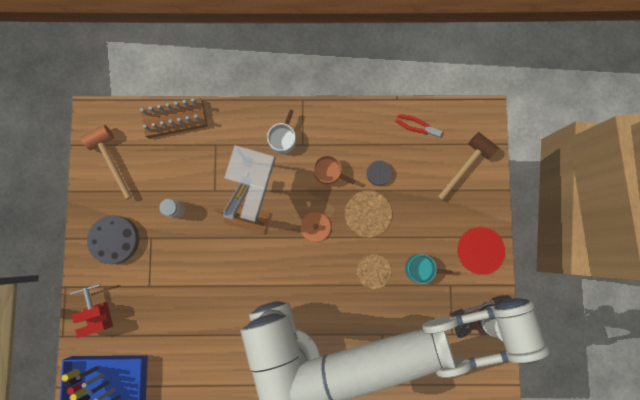

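```bash
cat > h.py <<'E'
from bench import manip
import numpy as np, cv2
from scipy.spatial.transform import Rotation as Ro
C={n:manip.camera_model(n) for n in("side","top")}
def dist(n): 
    return np.array([C[n]['k1'],0,0,0,0.])
def ray(n,uv):
    c=C[n];p=cv2.undistortPoints(np.array(uv,float).reshape(-1,1,2),c['camera_matrix'],dist(n)).reshape(-1,2)
    return np.c_[p,np.ones(len(p))]
def onz(n,uv,z):
    c=C[n];r=ray(n,uv)@c['R'];o=-c['R'].T@c['t'];s=(z-o[2])/r[:,2];return o+s[:,None]*r
def dep(n,uv,d):
    c=C[n];return (ray(n,uv)*np.asarray(d,float).reshape(-1,1)-c['t'])@c['R']
def proj(n,X):
    c=C[n];return cv2.projectPoints(np.array(X,float).reshape(-1,3),cv2.Rodrigues(c['R'])[0],c['t'],c['camera_matrix'],dist(n))[0].reshape(-1,2)
def cloud(n,d,reg):
    v,u=np.nonzero(reg&(d>0));return dep(n,np.c_[u,v],d[v,u]),np.c_[u,v]
def quat(q): return Ro.from_quat([q[1],q[2],q[3],q[0]])
E
python3 - <<'E'
from h import *
im,d=manip.get_image("top");np.savez("top0.npz",im=im,d=d)
cv2.imwrite("pics/topc.png",cv2.resize(im[130:260,200:400],None,fx=4,fy=4,interpolation=cv2.INTER_CUBIC))
for n in["feeder","dish","lid","mat","block","jar","pad","billet1","gate"]:
    for m in manip.masks_of(n,"top")[:5]:
        P,uv=cloud("top",d,m["region"])
        print(n,round(m["confidence"],2),m["box"],P.mean(0).round(),np.percentile(P,[2,98],axis=0).round().tolist() if len(P) else None)
im,d=manip.get_image("side");np.savez("side0.npz",im=im,d=d)
cv2.imwrite("pics/sidec.png",cv2.resize(im[100:260,230:430],None,fx=4,fy=3.75,interpolation=cv2.INTER_CUBIC))
for n in["feeder","dish","lid","mat","block","jar","pad","billet1","gate"]:
    for m in manip.masks_of(n,"side")[:5]:
        P,uv=cloud("side",d,m["region"])
        print(n,round(m["confidence"],2),m["box"],P.mean(0).round(),np.percentile(P,[2,98],axis=0).round().tolist() if len(P) else None)
E
```

```text
feeder 0.8 [215.2, 144.7, 60.3, 87.2] [575. 118. 189.] [[464.0, 48.0, 6.0], [696.0, 209.0, 283.0]]
feeder 0.31 [301.4, 211.6, 32.5, 28.6] [467. -94.  11.] [[418.0, -140.0, 2.0], [516.0, -47.0, 43.0]]
dish 0.95 [267.6, 105.5, 27.3, 49.8] [797.  24.  21.] [[735.0, -20.0, -3.0], [884.0, 72.0, 60.0]]
dish 0.68 [317.5, 156.0, 38.5, 27.3] [ 669. -145.   20.] [[620.0, -214.0, -2.0], [715.0, -94.0, 60.0]]
dish 0.58 [406.7, 253.4, 46.0, 31.3] [ 315. -472.   19.] [[270.0, -539.0, -3.0], [362.0, -415.0, 59.0]]
lid 0.71 [300.5, 210.7, 32.7, 30.1] [467. -94.  11.] [[420.0, -141.0, 2.0], [514.0, -47.0, 43.0]]
mat 0.96 [358.7, 255.1, 33.7, 34.4] [ 308. -302.    4.] [[253.0, -356.0, -4.0], [363.0, -249.0, 11.0]]
mat 0.73 [346.3, 192.1, 44.7, 45.0] [ 513. -286.    5.] [[438.0, -361.0, -3.0], [589.0, -209.0, 13.0]]
mat 0.69 [458.9, 229.5, 45.4, 48.9] [ 378. -685.    4.] [[302.0, -759.0, -3.0], [454.0, -611.0, 12.0]]
block 0.58 [366.7, 158.9, 26.9, 27.6] [ 659. -324.   25.] [[618.0, -365.0, 10.0], [700.0, -284.0, 33.0]]
jar 0.86 [158.4, 197.4, 27.3, 22.6] [527. 398.  76.] [[500.0, 376.0, 10.0], [556.0,
[... 536 characters left out ...]
0.72 [354.9, 241.8, 21.9, 19.2] [ 652. -331.   19.] [[612.0, -370.0, 1.0], [697.0, -286.0, 30.0]]
block 0.69 [248.4, 142.1, 16.0, 23.2] [519. 390.  58.] [[493.0, 369.0, 2.0], [552.0, 428.0, 100.0]]
block 0.21 [259.4, 141.3, 63.1, 67.1] [559. 127. 155.] [[458.0, 47.0, -1.0], [703.0, 225.0, 282.0]]
jar 0.67 [250.4, 143.2, 15.3, 21.7] [518. 388.  60.] [[493.0, 369.0, 8.0], [545.0, 424.0, 100.0]]
pad 0.49 [296.1, 164.7, 8.2, 9.9] [621. 137. 111.] [[601.0, 128.0, 89.0], [642.0, 148.0, 132.0]]
billet1 0.22 [329.3, 204.7, 24.5, 32.2] [ 664. -140.   26.] [[615.0, -224.0, -4.0], [712.0, -89.0, 57.0]]
billet1 0.21 [296.6, 165.8, 10.0, 8.7] [627. 147. 104.] [[600.0, 127.0, -3.0], [711.0, 286.0, 133.0]]
```

View pics/topc.png

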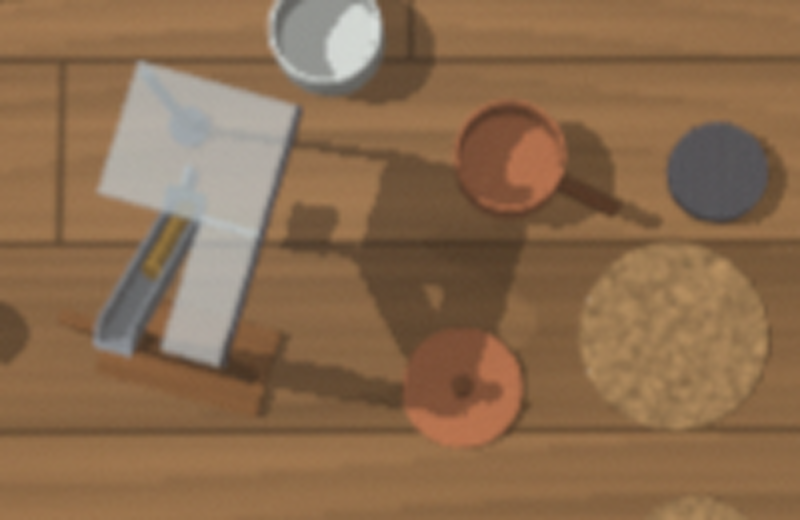

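View pics/sidec.png

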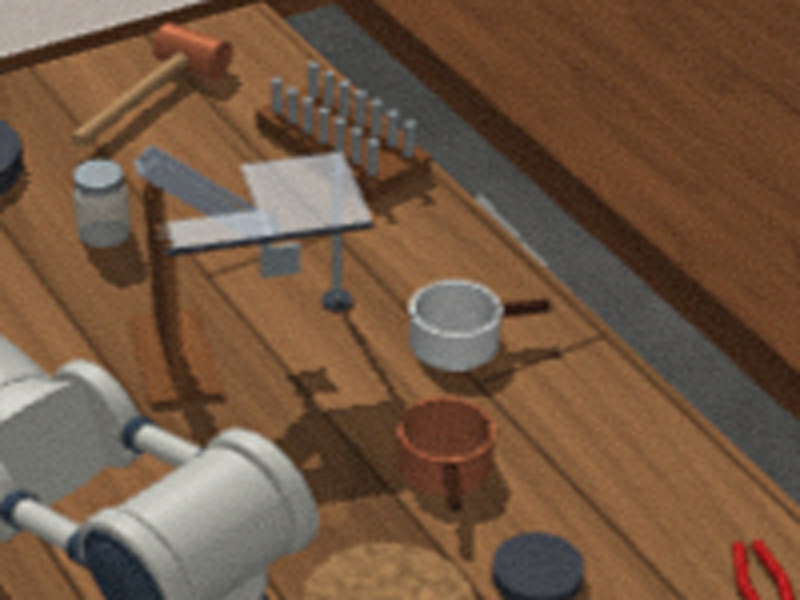

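```bash
python3 - <<'E'
from h import *
z=np.load("top0.npz");im,d=z['im'],z['d']
v,u=np.mgrid[130:250,200:300];P=dep("top",np.c_[u.ravel(),v.ravel()],d[130:250,200:300].ravel()).reshape(120,100,3)
ok=(d[130:250,200:300]>0)
zz=P[...,2]
vis=np.clip((zz+10)*0.8,0,255).astype(np.uint8);vis[~ok]=0
cv2.imwrite("pics/zmap.png",cv2.resize(cv2.applyColorMap(vis,cv2.COLORMAP_JET),None,fx=5,fy=5,interpolation=cv2.INTER_NEAREST))
g=ok&(zz>205)&(zz<232);print(g.sum())
big=cv2.resize(im[140:240,205:285],None,fx=8,fy=6*1,interpolation=cv2.INTER_CUBIC);cv2.imwrite("pics/fd.png",big)
E
```

```text
2200
```

View pics/zmap.png

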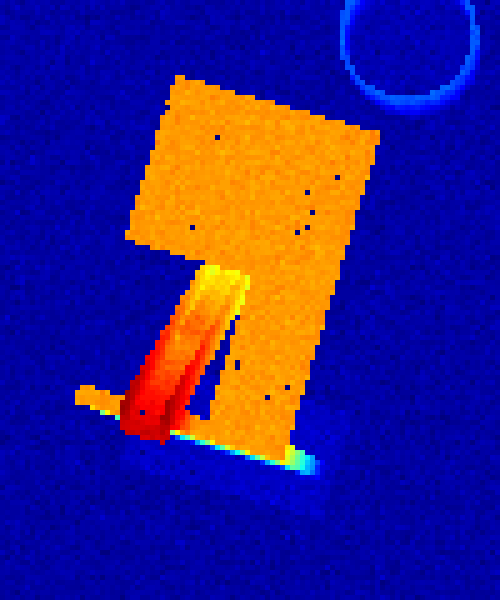

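View pics/fd.png

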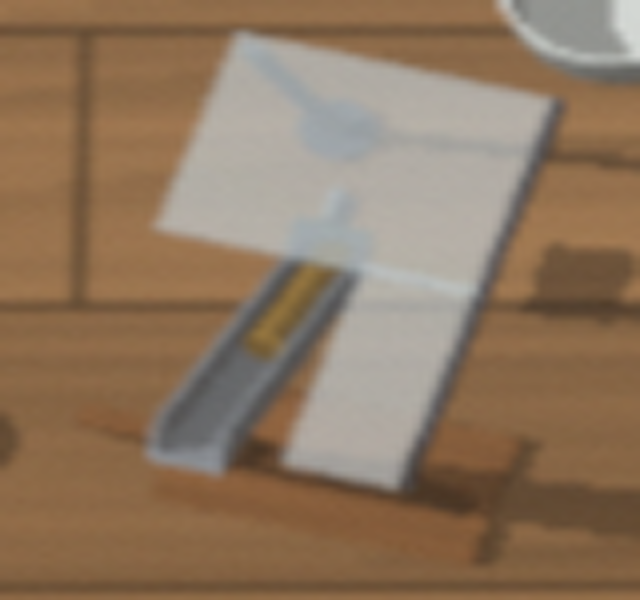

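```bash
python3 - <<'E'
from h import *
from scipy.optimize import differential_evolution
z=np.load("top0.npz");im,d=z['im'],z['d']
reg=np.zeros_like(d,bool);reg[135:232,205:290]=1
P,uv=cloud("top",d,reg)
g=(P[:,2]>208)&(P[:,2]<232)
print("guard z",np.median(P[g,2]))
# all pixels cast onto plane z=221
Q=onz("top",uv,220.)[:,:2]
def sd(q,p):
    c,s=np.cos(p[2]),np.sin(p[2]);r=q-p[:2];x=r@[c,s];y=r@[-s,c]
    a=np.minimum.reduce([x+74,62-x,y+105,5-y]);b=np.minimum.reduce([x+74,-22-x,y+105,110-y])
    return np.maximum(a,b),x,y
def cost(p):
    s,x,y=sd(Q,p);w=(y<100)&~((x>-21)&(y>3)); 
    return -np.sum(w*np.tanh(s/3)*np.where(g,1,-1))
r=differential_evolution(cost,[(500,680),(60,200),(0.8,2.0)],seed=1,tol=1e-8,maxiter=300,popsize=25);p=r.x
print(p,r.fun)
from numpy import cos,sin
def W(x,y,zz): c,s=cos(p[2]),sin(p[2]);return [p[0]+c*x-s*y,p[1]+s*x+c*y,zz]
print("pad pred",W(16,-26,109.5),"guard pt",W(-74,0,215),"panel",W(-72,100,220))
np.save("feeder.npy",p)
v=im.copy();v=cv2.resize(v[140:240,205:285],None,fx=8,fy=6,interpolation=cv2.INTER_CUBIC)
def dr(v,n,pts,o,f,col): 
    q=(proj(n,pts)-o+0.5)*f-0.5;cv2.polylines(v,[q.round().astype(int).reshape(-1,1,2)],True,col,1)
A=[W(-74,-105,222),W(62,-105,222),W(62,5,222),W(-22,5,222),W(-22,110,222),W(-74,110,222)]
L=[W(-11,0,165),W(11,0,165)]
dr(v,"top",A,(205,140),(8,6),(0,0,255));dr(v,"top",L,(205,140),(8,6),(0,255,0))
cv2.imwrite("pics/fdo.png",v)
s=np.load("side0.npz")['im'];v=cv2.resize(s[100:260,230:430],None,fx=4,fy=3.75,interpolation=cv2.INTER_CUBIC)
dr(v,"side",A,(230,100),(4,3.75),(0,0,255));dr(v,"side",L,(230,100),(4,3.75),(0,255,0))
dr(v,"side",[W(16,-26+a,109.5+b) for a,b in((-22,-21.5),(22,-21.5),(22,21.5),(-22,21.5))],(230,100),(4,3.75),(0,255,255))
cv2.imwrite("pics/sdo.png",v)
# dish & lid & mat
from scipy.optimize import least_squares
def circ(X): 
    f=lambda q:np.hypot(X[:,0]-q[0],X[:,1]-q[1])-q[2]
    return least_squares(f,[*X[:,:2].mean(0),50],loss='soft_l1',f_scale=2).x
reg=np.zeros_like(d,bool);reg[150:192,305:370]=1
P,uv=cloud("top",d,reg);rim=P[(P[:,2]>48)&(P[:,2]<64)];dc=circ(rim);print("rim",len(rim),rim[:,2].mean(),dc)
X=P[(P[:,2]>35)&(P[:,2]<64)];r=np.hypot(*(X[:,:2]-dc[:2]).T);h=X[(r>58)&(r<115)];print("handle",len(h),h.mean(0),np.degrees(np.arctan2(*(h[:,:2].mean(0)-dc[:2])[::-1])))
print(np.ptp(h,axis=0), np.hypot(*(h[:,:2]-dc[:2]).T).max())
E
```

```text
guard z 221.43737727405468
[592.82440534 129.55942078   1.26862224] -5377.579994429821
pad pred [np.float64(622.4079345939886), np.float64(137.0969798825422), 109.5] guard pt [np.float64(570.802264867727), np.float64(58.912231676104824), 215] panel [np.float64(475.928283383882), np.float64(90.58126445898321), 220]
rim 164 54.33331803975086 [ 667.00442545 -141.16167893   49.68931783]
handle 56 [ 630.11321095 -212.05847029   50.06520728] -117.49025852022778
[30.27615967 42.51533722 21.16521058] 102.7833632867731
```

View pics/fdo.png

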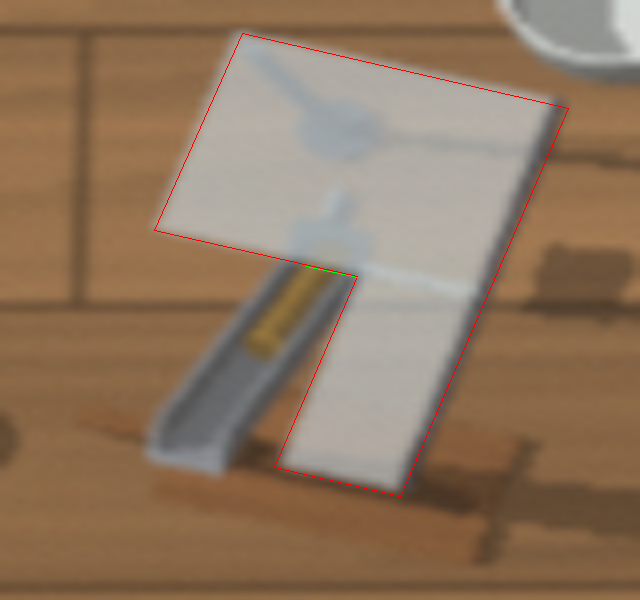

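View pics/sdo.png

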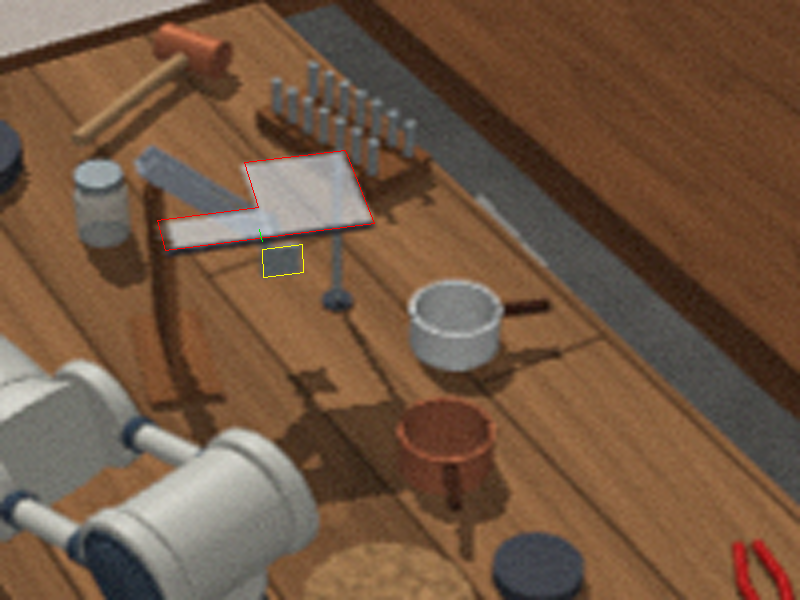

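```bash
cat >> h.py <<'E'
def now():
    o=manip.get_obs();return np.array(o['eef_pos']),quat(o['tcp_rot']),o
def tilt(yaw,th):
    xd=np.array([np.cos(yaw),np.sin(yaw),0]);y=np.array([np.sin(yaw),-np.cos(yaw),0])
    z=np.array([0,0,-1.]); R=np.c_[np.cos(th)*xd-np.sin(th)*z,y,np.cos(th)*z+np.sin(th)*xd]
    return Ro.from_matrix(R)
def show():
    p,R,o=now();print("t",round(float(o['clock']),2),"p",p.round(1),"q",np.round(o['joint_pos'],3),"F",np.round(o['force'],1),"w",round(o['grip_width'],3),"z",R.as_matrix()[:,2].round(3),"y",R.as_matrix()[:,1].round(3))
def delta(pt=None,Rt=None):
    p,R,o=now()
    if Rt is not None: print("rot units total (tool)",((R.inv()*Rt).as_rotvec()/0.12).round(2)); 
    if pt is not None:
        print("shift units total (tool now)",(R.inv().apply(np.array(pt)-p)/20).round(2))
        if Rt is not None: print("shift units total (tool after rot)",(Rt.inv().apply(np.array(pt)-p)/20).round(2))
E
python3 - <<'E'
from h import *
show();delta([603,-263,185],tilt(1.091,np.radians(42)));
E
```

```text
t 1.1 p [ 190.9 -568.8  185.9] q [-1.304  0.091  1.231 -0.     1.82  -0.057] F [-0.9 -0.1 -1.1] w 1.0 z [-0.  0. -1.] y [ 0.318 -0.948 -0.   ]
rot units total (tool) [ 2.34  5.8  -6.1 ]
shift units total (tool now) [24.4  -7.94  0.05]
shift units total (tool after rot) [17.12 11.22 15.48]
```

```bash
python3 -m handwheel '[{"tx":0.95,"ty":-0.31,"jaw":-1},{"tx":0.95,"ty":-0.31},{"tx":0.95,"ty":-0.31},{"tx":0.95,"ty":-0.31},{"tx":0.95,"ty":-0.31},{"tx":0.95,"ty":-0.31},{"tx":0.95,"ty":-0.31},{"tx":0.95,"ty":-0.31},{"tx":0.95,"ty":-0.31},{"tx":0.95,"ty":-0.31},{"tx":0.95,"ty":-0.31},{"tx":0.95,"ty":-0.31}]' 40
python3 -m handwheel '[{"tx":0.95,"ty":-0.31,"jaw":-1},{"tx":0.95,"ty":-0.31},{"tx":0.95,"ty":-0.31},{"tx":0.95,"ty":-0.31},{"tx":0.95,"ty":-0.31},{"tx":0.95,"ty":-0.31},{"tx":0.95,"ty":-0.31},{"tx":0.95,"ty":-0.31},{"tx":0.95,"ty":-0.31},{"tx":0.95,"ty":-0.31},{"tx":0.95,"ty":-0.31},{"tx":0.95,"ty":-0.31}]'
python3 - <<'E'
from h import *
show();delta([603,-263,150],tilt(1.091,np.radians(42)));
E
```

```text
t 1.1 p [ 190.9 -568.8  185.9] q [-1.304  0.091  1.231 -0.     1.82  -0.057] F [-0.9 -0.1 -1.1] w 1.0 z [-0.  0. -1.] y [ 0.318 -0.948 -0.   ]
rot units total (tool) [ 2.34  5.8  -6.1 ]
shift units total (tool now) [24.4  -7.94  1.8 ]
shift units total (tool after rot) [15.95 11.22 16.78]validation failed for argument at $[0]...
validation failed for argument at $[0]...
```

```bash
python3 -m handwheel '[{"tx":0.95,"ty":-0.31,"tz":0,"rx":0,"ry":0,"rz":0,"jaw":-1}]' 40; python3 -m handwheel -h | head -30
```

```text
clock: 1.18
eef_pos: [204.9, -558.1, 185.5]
tcp_rot: [0.0, 0.987, 0.16, -0.001]
force: [0.7, -0.0, -0.4]
grip_width: 0.998invalid input: not JSON, or not a number
```

```bash
python3 -m handwheel '[{"tx":0.95,"ty":-0.31,"tz":0,"rx":0,"ry":0,"rz":0,"jaw":-1},{"tx":0.95,"ty":-0.31,"tz":0,"rx":0,"ry":0,"rz":0,"jaw":-1},{"tx":0.95,"ty":-0.31,"tz":0,"rx":0,"ry":0,"rz":0,"jaw":-1},{"tx":0.95,"ty":-0.31,"tz":0,"rx":0,"ry":0,"rz":0,"jaw":-1},{"tx":0.95,"ty":-0.31,"tz":0,"rx":0,"ry":0,"rz":0,"jaw":-1},{"tx":0.95,"ty":-0.31,"tz":0,"rx":0,"ry":0,"rz":0,"jaw":-1},{"tx":0.95,"ty":-0.31,"tz":0,"rx":0,"ry":0,"rz":0,"jaw":-1},{"tx":0.95,"ty":-0.31,"tz":0,"rx":0,"ry":0,"rz":0,"jaw":-1},{"tx":0.95,"ty":-0.31,"tz":0,"rx":0,"ry":0,"rz":0,"jaw":-1},{"tx":0.95,"ty":-0.31,"tz":0,"rx":0,"ry":0,"rz":0,"jaw":-1},{"tx":0.95,"ty":-0.31,"tz":0,"rx":0,"ry":0,"rz":0,"jaw":-1},{"tx":0.95,"ty":-0.31,"tz":0,"rx":0,"ry":0,"rz":0,"jaw":-1}]' 40
python3 -m handwheel '[{"tx":0.95,"ty":-0.31,"tz":0,"rx":0,"ry":0,"rz":0,"jaw":-1},{"tx":0.95,"ty":-0.31,"tz":0,"rx":0,"ry":0,"rz":0,"jaw":-1},{"tx":0.95,"ty":-0.31,"tz":0,"rx":0,"ry":0,"rz":0,"jaw":-1},{"tx":0.95,"ty":-0.31,"tz":0,"rx":0,"ry":0,"rz":0,"jaw":-1},{"tx":0.95,"ty":-0.31,"tz":0,"rx":0,"ry":0,"rz":0,"jaw":-1},{"tx":0.95,"ty":-0.31,"tz":0,"rx":0,"ry":0,"rz":0,"jaw":-1},{"tx":0.95,"ty":-0.31,"tz":0,"rx":0,"ry":0,"rz":0,"jaw":-1},{"tx":0.95,"ty":-0.31,"tz":0,"rx":0,"ry":0,"rz":0,"jaw":-1},{"tx":0.95,"ty":-0.31,"tz":0,"rx":0,"ry":0,"rz":0,"jaw":-1},{"tx":0.95,"ty":-0.31,"tz":0,"rx":0,"ry":0,"rz":0,"jaw":-1},{"tx":0.95,"ty":-0.31,"tz":0,"rx":0,"ry":0,"rz":0,"jaw":-1}]' 40
python3 - <<'E'
from h import *
show();delta([603,-263,150],tilt(1.091,np.radians(42)));
E
```

```text
clock: 2.18
eef_pos: [400.2, -413.2, 186.0]
tcp_rot: [0.0, 0.987, 0.161, 0.0]
force: [-0.1, -0.3, 0.2]
grip_width: 1.003
clock: 3.1
eef_pos: [576.6, -282.0, 185.9]
tcp_rot: [0.0, 0.987, 0.161, 0.0]
force: [1.0, -0.3, -0.1]
grip_width: 1.001
t 3.1 p [ 576.6 -282.   185.9] q [-0.508  0.206  1.104 -0.     1.831  0.739] F [ 1.  -0.3 -0.1] w 1.001 z [ 0. -0. -1.] y [ 0.318 -0.948  0.   ]
rot units total (tool) [ 2.34  5.8  -6.1 ]
shift units total (tool now) [ 1.55 -0.48  1.8 ]
shift units total (tool after rot) [-0.12  0.73  2.31]
```

```bash
python3 -m handwheel '[{"tx":0,"ty":0,"tz":0,"rx":0.26,"ry":0.645,"rz":-0.68,"jaw":-1},{"tx":0,"ty":0,"tz":0,"rx":0.26,"ry":0.645,"rz":-0.68,"jaw":-1},{"tx":0,"ty":0,"tz":0,"rx":0.26,"ry":0.645,"rz":-0.68,"jaw":-1},{"tx":0,"ty":0,"tz":0,"rx":0.26,"ry":0.645,"rz":-0.68,"jaw":-1},{"tx":0,"ty":0,"tz":0,"rx":0.26,"ry":0.645,"rz":-0.68,"jaw":-1},{"tx":0,"ty":0,"tz":0,"rx":0.26,"ry":0.645,"rz":-0.68,"jaw":-1},{"tx":0,"ty":0,"tz":0,"rx":0.26,"ry":0.645,"rz":-0.68,"jaw":-1},{"tx":0,"ty":0,"tz":0,"rx":0.26,"ry":0.645,"rz":-0.68,"jaw":-1},{"tx":0,"ty":0,"tz":0,"rx":0.26,"ry":0.645,"rz":-0.68,"jaw":-1},{"tx":0,"ty":0,"tz":0,"rx":0,"ry":0,"rz":0,"jaw":-1}]' 
python3 - <<'E'
from h import *
show();R=tilt(1.091,np.radians(42));z=R.as_matrix()[:,2];g=np.array([630,-212.2,43])+19*z;print(g);delta(g-100*z,R);delta(g)
E
```

```text
clock: 3.93
eef_pos: [574.4, -284.5, 181.3]
tcp_rot: [-0.189, 0.798, 0.484, 0.307]
force: [-0.4, -1.1, -1.7]
grip_width: 1.0
t 3.93 p [ 574.4 -284.5  181.3] q [-0.896  0.334  1.139  0.713  1.925 -0.248] F [-0.4 -1.1 -1.7] w 1.0 z [ 0.307  0.599 -0.74 ] y [ 0.888 -0.461 -0.005]
[ 635.86852411 -200.92201095   28.88024832]
rot units total (tool) [-0.04 -0.04 -0.02]
shift units total (tool now) [-1.31  0.82  4.09]
shift units total (tool after rot) [-1.29  0.8   4.09]
shift units total (tool now) [-1.33  0.84  9.08]
```

```bash
python3 -m handwheel '[{"tx":-0.33,"ty":0.21,"tz":0.9,"rx":0,"ry":0,"rz":0,"jaw":-1},{"tx":-0.33,"ty":0.21,"tz":0.9,"rx":0,"ry":0,"rz":0,"jaw":-1},{"tx":-0.33,"ty":0.21,"tz":0.9,"rx":0,"ry":0,"rz":0,"jaw":-1},{"tx":-0.33,"ty":0.21,"tz":0.9,"rx":0,"ry":0,"rz":0,"jaw":-1},{"tx":0,"ty":0,"tz":0,"rx":0,"ry":0,"rz":0,"jaw":-1},{"tx":0,"ty":0,"tz":0,"rx":0,"ry":0,"rz":0,"jaw":-1}]' 
python3 - <<'E'
from h import *
show();R=tilt(1.091,np.radians(42));z=R.as_matrix()[:,2];g=np.array([630,-212.2,43])+19*z;delta(g,R)
for n in("side","top"):
    im,d=manip.get_image(n);np.savez(n+"1.npz",im=im,d=d)
    c=im[130:260,260:400] if n=="top" else im[160:300,260:400]
    cv2.imwrite(f"pics/{n}1.png",cv2.resize(c,None,fx=4,fy=4,interpolation=cv2.INTER_CUBIC))
E
```

```text
clock: 4.43
eef_pos: [603.9, -264.0, 114.4]
tcp_rot: [-0.187, 0.798, 0.485, 0.306]
force: [0.3, 0.8, 0.2]
grip_width: 0.999
t 4.43 p [ 603.9 -264.   114.4] q [-0.843  0.368  1.214  0.697  1.804 -0.284] F [0.3 0.8 0.2] w 0.999 z [ 0.306  0.594 -0.744] y [ 0.888 -0.46  -0.001]
rot units total (tool) [-0.02  0.01  0.01]
shift units total (tool now) [-0.23 -0.02  5.54]
shift units total (tool after rot) [-0.23 -0.04  5.54]
```

View pics/top1.png

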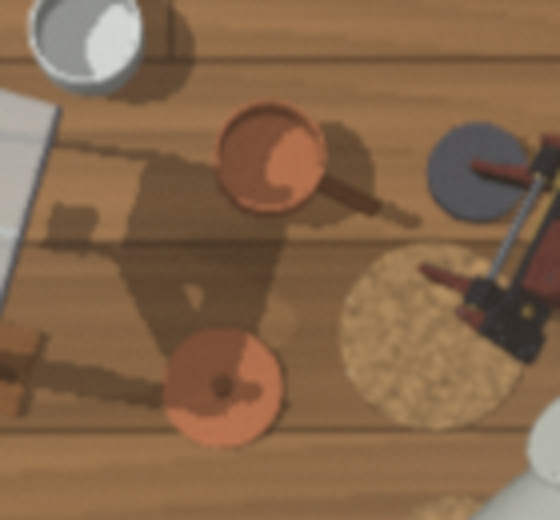

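View pics/side1.png

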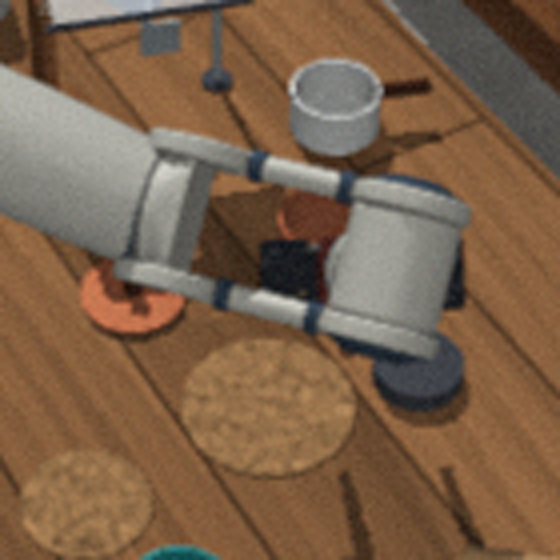

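```bash
python3 -m handwheel '[{"tx":-0.1,"ty":0,"tz":0.9,"rx":0,"ry":0,"rz":0,"jaw":-1},{"tx":-0.1,"ty":0,"tz":0.9,"rx":0,"ry":0,"rz":0,"jaw":-1},{"tx":-0.05,"ty":0,"tz":0.9,"rx":0,"ry":0,"rz":0,"jaw":-1},{"tx":0,"ty":0,"tz":0.9,"rx":0,"ry":0,"rz":0,"jaw":-1},{"tx":0,"ty":0,"tz":0.9,"rx":0,"ry":0,"rz":0,"jaw":-1},{"tx":0,"ty":0,"tz":0.9,"rx":0,"ry":0,"rz":0,"jaw":-1},{"tx":0,"ty":0,"tz":0.1,"rx":0,"ry":0,"rz":0,"jaw":-1},{"tx":0,"ty":0,"tz":0,"rx":0,"ry":0,"rz":0,"jaw":-1},{"tx":0,"ty":0,"tz":0,"rx":0,"ry":0,"rz":0,"jaw":-1}]' 
python3 - <<'E'
from h import *
show();R=tilt(1.091,np.radians(42));z=R.as_matrix()[:,2];g=np.array([630,-212.2,43])+19*z;delta(g,R)
im,d=manip.get_image("top")
c=im[130:260,260:400];cv2.imwrite(f"pics/top2.png",cv2.resize(c,None,fx=4,fy=4,interpolation=cv2.INTER_CUBIC))
E
```

```text
clock: 5.28
eef_pos: [636.6, -204.1, 31.6]
tcp_rot: [-0.185, 0.797, 0.486, 0.307]
force: [-0.5, -0.5, -0.1]
grip_width: 0.998
t 5.28 p [ 636.6 -204.1   31.6] q [-0.748  0.378  1.353  0.703  1.625 -0.31 ] F [-0.5 -0.5 -0.1] w 0.998 z [ 0.31   0.593 -0.743] y [ 0.888 -0.46   0.004]
rot units total (tool) [0.01 0.   0.03]
shift units total (tool now) [ 0.   -0.11  0.18]
shift units total (tool after rot) [ 0.   -0.11  0.18]
```

View pics/top2.png

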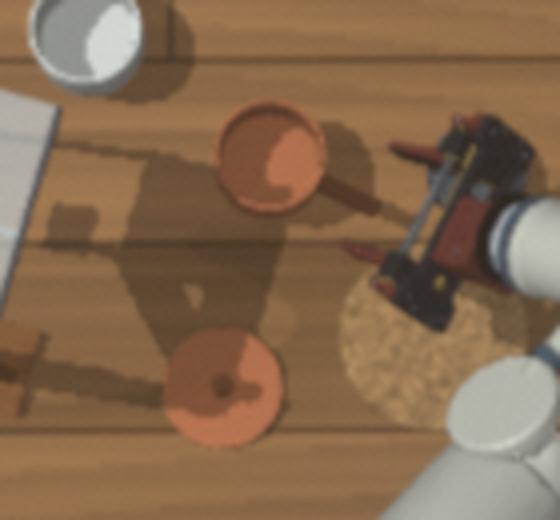

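```bash
python3 - <<'E'
from h import *
p,R,o=now();M=R.as_matrix()
f=lambda X:((proj("top",X)-[260,130]+.5)*4-.5).round(0).tolist()
print("tcp",f(p),"tips",f(p+44*M[:,1]),f(p-44*M[:,1]),"grip",f(p-19*M[:,2]),"handle grip",f([630,-212.2,43]),"handle end",f([667-107*.462,-141.2-107*.887,50]))
E
```

```text
tcp [[345.0, 193.0]] tips [[367.0, 150.0]] [[323.0, 237.0]] grip [[359.0, 197.0]] handle grip [[354.0, 199.0]] handle end [[382.0, 211.0]]
```

```bash
python3 -m handwheel '[{"tx":0,"ty":-0.1,"tz":0.15,"rx":0,"ry":0,"rz":0,"jaw":-1},{"tx":0,"ty":0,"tz":0,"rx":0,"ry":0,"rz":0,"jaw":1},{"tx":0,"ty":0,"tz":0,"rx":0,"ry":0,"rz":0,"jaw":1},{"tx":0,"ty":0,"tz":0,"rx":0,"ry":0,"rz":0,"jaw":1},{"tx":0,"ty":0,"tz":0,"rx":0,"ry":0,"rz":0,"jaw":1},{"tx":0,"ty":0,"tz":0,"rx":0,"ry":0,"rz":0,"jaw":1},{"tx":0,"ty":0,"tz":0,"rx":0,"ry":0,"rz":0,"jaw":1},{"tx":0,"ty":0,"tz":0,"rx":0,"ry":0,"rz":0,"jaw":1},{"tx":0,"ty":0,"tz":0,"rx":0,"ry":0,"rz":0,"jaw":1},{"tx":0,"ty":0,"tz":0,"rx":0,"ry":0,"rz":0,"jaw":1}]' 60
python3 - <<'E'
from h import *
show()
im,d=manip.get_image("top")
c=im[130:260,260:400];cv2.imwrite(f"pics/top3.png",cv2.resize(c,None,fx=4,fy=4,interpolation=cv2.INTER_CUBIC))
E
```

```text
clock: 6.17
eef_pos: [635.4, -200.3, 27.4]
tcp_rot: [-0.186, 0.797, 0.485, 0.307]
force: [0.3, 1.2, 1.1]
grip_width: 0.358
t 6.17 p [ 635.4 -200.3   27.4] q [-0.745  0.375  1.365  0.703  1.619 -0.312] F [0.3 1.2 1.1] w 0.358 z [ 0.308  0.594 -0.743] y [ 0.888 -0.46   0.001]
```

View pics/top3.png

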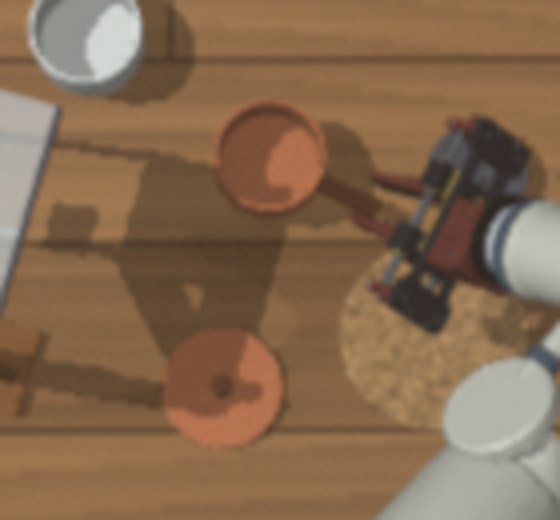

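```bash
python3 -m handwheel '[{"tx":0,"ty":0,"tz":0,"rx":0,"ry":0,"rz":0,"jaw":1},{"tx":0,"ty":0,"tz":0,"rx":0,"ry":0,"rz":0,"jaw":1},{"tx":0,"ty":0,"tz":0,"rx":0,"ry":0,"rz":0,"jaw":1},{"tx":0,"ty":0,"tz":0,"rx":0,"ry":0,"rz":0,"jaw":1},{"tx":0,"ty":0,"tz":0,"rx":0,"ry":0,"rz":0,"jaw":1},{"tx":0,"ty":0,"tz":0,"rx":0,"ry":0,"rz":0,"jaw":1},{"tx":0,"ty":0,"tz":0,"rx":0,"ry":0,"rz":0,"jaw":1}]' 60
python3 - <<'E'
from h import *
show()
im,d=manip.get_image("top")
p,R,o=now();M=R.as_matrix()
c=im[140:230,300:400].copy();f=lambda X:((proj("top",X)-[300,140]+.5)*6-.5).round(0).astype(int)
v=cv2.resize(c,None,fx=6,fy=6,interpolation=cv2.INTER_CUBIC)
for X,col in((p,(0,255,0)),(p-19*M[:,2],(255,0,0)),(np.array([630,-212.2,43]),(0,255,255))): cv2.circle(v,tuple(f(X)[0].tolist()),3,col,-1)
cv2.imwrite(f"pics/top4.png",v)
E
```

```text
clock: 6.8
eef_pos: [635.5, -200.5, 27.8]
tcp_rot: [-0.186, 0.797, 0.485, 0.307]
force: [-0.1, -0.7, 2.4]
grip_width: 0.005
t 6.8 p [ 635.5 -200.5   27.8] q [-0.745  0.375  1.364  0.703  1.619 -0.312] F [-0.1 -0.7  2.4] w 0.005 z [ 0.309  0.594 -0.743] y [ 0.888 -0.46   0.002]
```

View pics/top4.png

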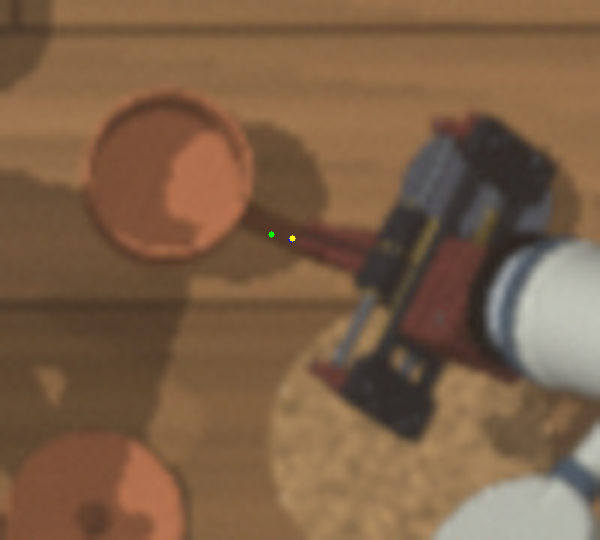

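```bash
python3 - <<'E'
from h import *
im,d=manip.get_image("top");np.savez("top4.npz",im=im,d=d)
reg=np.zeros_like(d,bool);reg[165:195,335:370]=1
P,uv=cloud("top",d,reg);p,R,o=now();Q=R.inv().apply(P-p)
m=(P[:,2]>20)&(abs(Q[:,1])<30)
for a,b,c in sorted(zip(uv[m].tolist(),P[m].round().tolist(),Q[m].round().tolist()),key=lambda t:t[2][2])[::-1][:150:2]: print(a,b,c)
E
```

```text
[340, 167] [677.0, -184.0, 27.0] [25.0, 30.0, 23.0]
[340, 171] [664.0, -184.0, 24.0] [18.0, 17.0, 21.0]
[337, 179] [633.0, -173.0, 33.0] [21.0, -15.0, 12.0]
[338, 178] [636.0, -176.0, 36.0] [22.0, -11.0, 8.0]
[341, 168] [670.0, -187.0, 48.0] [34.0, 24.0, 4.0]
[341, 177] [639.0, -187.0, 41.0] [19.0, -3.0, -1.0]
[341, 173] [652.0, -187.0, 47.0] [28.0, 8.0, -1.0]
[337, 178] [633.0, -172.0, 54.0] [35.0, -15.0, -3.0]
[340, 176] [641.0, -183.0, 49.0] [28.0, -3.0, -3.0]
[336, 178] [632.0, -168.0, 58.0] [40.0, -17.0, -4.0]
[340, 173] [651.0, -183.0, 54.0] [34.0, 6.0, -4.0]
[336, 179] [629.0, -168.0, 58.0] [39.0, -21.0, -5.0]
[341, 174] [648.0, -186.0, 51.0] [29.0, 5.0, -5.0]
[341, 171] [658.0, -186.0, 55.0] [35.0, 13.0, -5.0]
[341, 176] [641.0, -186.0, 50.0] [26.0, -2.0, -6.0]
[338, 176] [639.0, -175.0, 59.0] [39.0, -8.0, -7.0]
[339, 175] [643.0, -179.0, 57.0] [36.0, -3.0, -7.0]
[339, 176] [640.0, -179.0, 57.0] [35.0, -6.0, -8.0]
[341, 170] [660.0, -186.0, 60.0] [40.0, 16.0, -8.0]
[342, 177] [637.0, -190.0, 51.0] [23.0, -3.0, -10.0]
[343, 178] [634.0, -193.0, 48.0] [18.0, -4.0, -11.0]
[345, 
[... 2121 characters left out ...]
, 4.0, -75.0]
[356, 182] [612.0, -236.0, 93.0] [12.0, -4.0, -76.0]
[359, 178] [627.0, -247.0, 90.0] [8.0, 14.0, -77.0]
[358, 180] [619.0, -243.0, 92.0] [9.0, 5.0, -78.0]
[357, 182] [612.0, -239.0, 94.0] [11.0, -3.0, -80.0]
[357, 183] [608.0, -239.0, 96.0] [11.0, -6.0, -82.0]
[358, 179] [622.0, -242.0, 100.0] [16.0, 7.0, -83.0]
[359, 181] [615.0, -246.0, 97.0] [10.0, 3.0, -85.0]
[359, 180] [618.0, -246.0, 102.0] [14.0, 5.0, -88.0]
[360, 178] [624.0, -249.0, 104.0] [15.0, 12.0, -89.0]
[360, 180] [618.0, -249.0, 103.0] [12.0, 7.0, -90.0]
[359, 183] [607.0, -245.0, 106.0] [13.0, -5.0, -93.0]
[362, 180] [618.0, -256.0, 101.0] [6.0, 10.0, -93.0]
[361, 180] [617.0, -252.0, 105.0] [11.0, 8.0, -94.0]
```

```bash
python3 - <<'E'
from h import *
im,d=manip.get_image("side");np.savez("side4.npz",im=im,d=d)
p,R,o=now();M=R.as_matrix()
f=lambda X:((proj("side",X)-[290,170]+.5)*7-.5).round(0).astype(int)
v=cv2.resize(im[170:250,290:390],None,fx=7,fy=7,interpolation=cv2.INTER_CUBIC)
for X,col in((p,(0,255,0)),(p-19*M[:,2],(255,0,0)),(np.array([630,-212.2,43]),(0,255,255))): cv2.circle(v,tuple(f(X)[0].tolist()),3,col,-1)
cv2.imwrite(f"pics/side4.png",v)
E
```

```text
(no output)
```

View pics/side4.png

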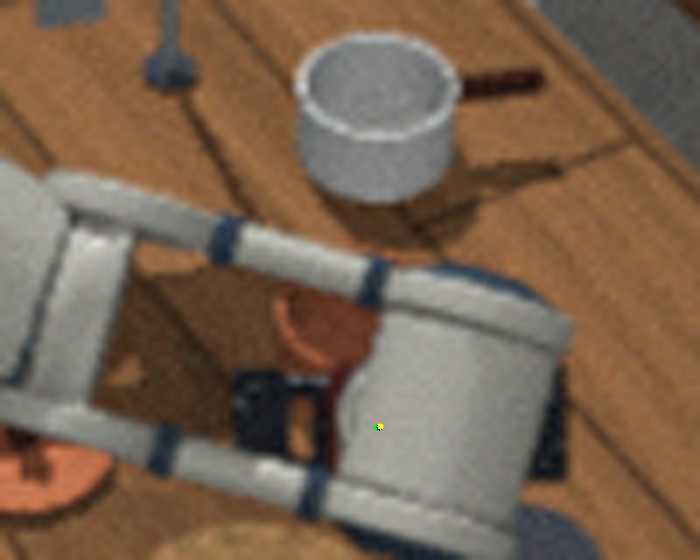

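```bash
python3 -m handwheel '[{"tx":0,"ty":0,"tz":-1,"rx":0,"ry":0,"rz":0,"jaw":1},{"tx":0,"ty":0,"tz":-1,"rx":0,"ry":0,"rz":0,"jaw":1},{"tx":0,"ty":0,"tz":-1,"rx":0,"ry":0,"rz":0,"jaw":1},{"tx":0,"ty":0,"tz":0,"rx":0,"ry":0,"rz":0,"jaw":1},{"tx":0,"ty":0,"tz":0,"rx":0,"ry":0,"rz":0,"jaw":1}]'
python3 - <<'E'
from h import *
show()
im,d=manip.get_image("top");np.savez("top5.npz",im=im,d=d)
p,R,o=now();M=R.as_matrix()
c=im[140:230,300:400].copy();f=lambda X:((proj("top",X)-[300,140]+.5)*6-.5).round(0).astype(int)
v=cv2.resize(c,None,fx=6,fy=6,interpolation=cv2.INTER_CUBIC)
for X,col in((p,(0,255,0)),(p-19*M[:,2],(255,0,0)),(np.array([630,-212.2,43]),(0,255,255))): cv2.circle(v,tuple(f(X)[0].tolist()),3,col,-1)
cv2.imwrite(f"pics/top5.png",v)
E
```

```text
clock: 7.37
eef_pos: [617.1, -236.6, 72.3]
tcp_rot: [-0.185, 0.798, 0.485, 0.307]
force: [-0.7, -1.1, -0.4]
grip_width: 0.004
t 7.37 p [ 617.1 -236.6   72.3] q [-0.802  0.364  1.295  0.697  1.715 -0.304] F [-0.7 -1.1 -0.4] w 0.004 z [ 0.31   0.593 -0.743] y [ 0.888 -0.46   0.003]
```

View pics/top5.png

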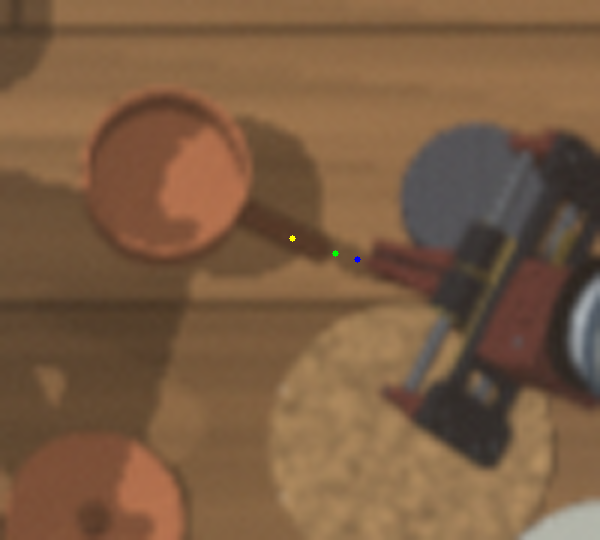

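```bash
python3 - <<'E'
from h import *
z=np.load("top5.npz");im,d=z['im'],z['d']
p,R,o=now()
for v in range(178,190):
    us=np.arange(358,378);P=dep("top",np.c_[us,us*0+v],d[v,us]);Q=R.inv().apply(P-p)
    print(v,[f"{u}:{int(a[0])},{int(a[1])},{int(a[2])}|{int(w[2])}" for u,a,w in zip(us,Q,P) if w[2]>50 and w[2]<140][:14])
E
```

```text
178 []
179 ['363:13,12,-43|112']
180 ['362:9,9,-36|104', '363:14,9,-46|115', '364:12,10,-49|116', '365:12,11,-53|119', '366:13,12,-59|124', '367:12,13,-61|125']
181 ['362:10,5,-40|108', '363:17,4,-52|122', '364:13,7,-52|118', '365:12,8,-56|121', '366:13,8,-60|125', '367:11,10,-63|126', '368:10,11,-66|127', '369:16,10,-77|139', '370:12,12,-77|137']
182 ['361:11,1,-39|108', '362:12,2,-44|112', '363:8,4,-44|109', '364:9,4,-50|115', '365:9,5,-55|118', '366:10,6,-60|123', '367:10,7,-64|125', '368:15,6,-74|136', '369:12,8,-75|135']
183 ['361:10,-1,-40|108', '362:3,0,-37|101', '363:9,0,-47|112', '364:16,0,-60|127', '365:10,1,-58|121', '366:10,2,-62|124', '367:17,2,-73|137', '368:12,4,-73|133', '369:12,5,-77|137', '370:10,6,-80|138', '371:6,8,-79|134']
184 ['362:10,-4,-46|112', '363:9,-3,-50|115', '364:12,-2,-58|122', '365:8,0,-57|119', '366:12,-1,-67|129', '367:12,0,-71|132', '368:10,1,-73|132']
185 ['363:4,-4,-46|108', '364:5,-4,-52|114', '365:8,-4,-60|122', '366:13,-4,-70|132', '367:14,-3,-75|136', '368:13,-2,-78|138']
186 ['365:-6,-3,-46|101', '366:2,-4,-60|117', '367:10,-6,-73|133', '368:11,-5,-79|138']
187 ['367:-10,-3,-53|103', '368:0,-5,-68|122']
188 ['370:0,-7,-79|130']
189 []
```

```bash
python3 - <<'E'
from h import *
p,R,o=now();M=R.as_matrix()
for t in (0,20,30,35,40,45): print(t,[((proj("top",p-t*M[:,2]+k*M[:,0])[0]-[300,140]+.5)*6-.5).round().tolist() for k in(-10,0,10)])
z=np.load("top5.npz");v=cv2.resize(z['im'][165:205,345:405],None,fx=12,fy=12,interpolation=cv2.INTER_CUBIC);cv2.imwrite("pics/tip.png",v)
E
```

```text
0 [[346.0, 260.0], [335.0, 253.0], [325.0, 245.0]]
20 [[368.0, 267.0], [358.0, 259.0], [347.0, 252.0]]
30 [[380.0, 270.0], [369.0, 262.0], [359.0, 255.0]]
35 [[386.0, 272.0], [375.0, 264.0], [364.0, 256.0]]
40 [[392.0, 273.0], [381.0, 266.0], [370.0, 258.0]]
45 [[397.0, 275.0], [387.0, 267.0], [376.0, 260.0]]
```

View pics/tip.png

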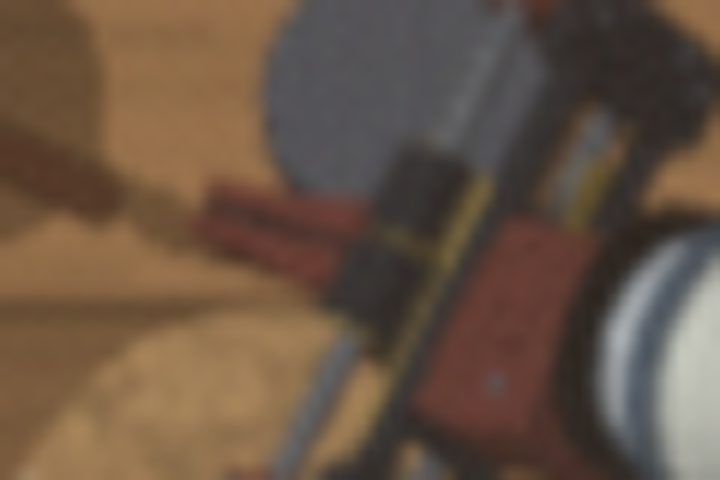

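```bash
python3 - <<'E'
from h import *
z=np.load("top5.npz");im,d=z['im'],z['d']
p,R,o=now()
reg=np.zeros_like(d,bool);reg[150:225,355:400]=1
P,uv=cloud("top",d,reg);Q=R.inv().apply(P-p);m=(P[:,2]>60)
Q=Q[m]
for lo in range(-30,-200,-10):
    s=Q[(Q[:,2]<=lo)&(Q[:,2]>lo-10)]
    if len(s): print(lo,len(s),"y",np.percentile(s[:,1],[2,50,98]).round(),"x",np.percentile(s[:,0],[2,50,98]).round())
E
```

```text
-30 3 y [1. 1. 9.] x [ 4.  9. 12.]
-40 11 y [-5.  2. 12.] x [-4. 11. 14.]
-50 13 y [-4.  5. 12.] x [-7. 11. 17.]
-60 12 y [-6.  5. 13.] x [ 0. 11. 16.]
-70 16 y [-7.  2. 12.] x [ 2. 13. 17.]
-80 14 y [-8.  5. 14.] x [10. 13. 16.]
-90 18 y [-9.  4. 18.] x [ 8. 12. 18.]
-100 2 y [ 1.  6. 11.] x [10. 13. 17.]
-110 3 y [-74. -22.  74.] x [-4. 15. 31.]
-120 49 y [-76.  -3.  81.] x [-23.  32.  37.]
-130 137 y [-73.   6.  81.] x [-23.  28.  36.]
-140 115 y [-79.   9.  86.] x [-16.  28.  38.]
-150 207 y [-84.  -9.  86.] x [-31.  20.  35.]
-160 270 y [-83. -32.  88.] x [-21.  17.  35.]
-170 51 y [-36. -14.  20.] x [-3. 23. 27.]
-180 38 y [-37.  -9.  17.] x [-15.  23.  29.]
-190 12 y [-37. -34.   9.] x [-11.  28.  34.]
```

```bash
python3 -m handwheel '[{"tx":0,"ty":0,"tz":0,"rx":0,"ry":0,"rz":0,"jaw":-0.3},{"tx":0,"ty":0,"tz":0,"rx":0,"ry":0,"rz":0,"jaw":-0.3},{"tx":0,"ty":0,"tz":0,"rx":0,"ry":0,"rz":0,"jaw":-0.3},{"tx":0,"ty":0,"tz":0,"rx":0,"ry":0,"rz":0,"jaw":-0.3},{"tx":0,"ty":0,"tz":0,"rx":0,"ry":0,"rz":0,"jaw":-0.3},{"tx":0,"ty":0,"tz":0,"rx":0,"ry":0,"rz":0,"jaw":-0.3},{"tx":0,"ty":0,"tz":0,"rx":0,"ry":0,"rz":0,"jaw":-0.3},{"tx":0,"ty":0,"tz":0,"rx":0,"ry":0,"rz":0,"jaw":-0.3}]'
python3 - <<'E'
from h import *
show();R=tilt(1.091,np.radians(42));z=R.as_matrix()[:,2];g=np.array([630,-212.2,43])+55*z;delta(g,R)
E
```

```text
clock: 8.08
eef_pos: [616.9, -236.0, 72.1]
tcp_rot: [-0.186, 0.797, 0.485, 0.307]
force: [0.8, 1.0, -0.5]
grip_width: 0.573
t 8.08 p [ 616.9 -236.    72.1] q [-0.802  0.365  1.295  0.697  1.716 -0.304] F [ 0.8  1.  -0.5] w 0.573 z [ 0.308  0.594 -0.743] y [ 0.888 -0.46   0.001]
rot units total (tool) [-0.   -0.    0.02]
shift units total (tool now) [0.03 0.04 4.74]
shift units total (tool after rot) [0.04 0.03 4.74]
```

```bash
python3 -m handwheel '[{"tx":0,"ty":0,"tz":0.95,"rx":0,"ry":0,"rz":0,"jaw":-0.3},{"tx":0,"ty":0,"tz":0.95,"rx":0,"ry":0,"rz":0,"jaw":-0.3},{"tx":0,"ty":0,"tz":0.95,"rx":0,"ry":0,"rz":0,"jaw":-0.3},{"tx":0,"ty":0,"tz":0.95,"rx":0,"ry":0,"rz":0,"jaw":-0.3},{"tx":0,"ty":0,"tz":0.92,"rx":0,"ry":0,"rz":0,"jaw":-0.3},{"tx":0,"ty":0,"tz":0,"rx":0,"ry":0,"rz":0,"jaw":1},{"tx":0,"ty":0,"tz":0,"rx":0,"ry":0,"rz":0,"jaw":1},{"tx":0,"ty":0,"tz":0,"rx":0,"ry":0,"rz":0,"jaw":1},{"tx":0,"ty":0,"tz":0,"rx":0,"ry":0,"rz":0,"jaw":1},{"tx":0,"ty":0,"tz":0,"rx":0,"ry":0,"rz":0,"jaw":1},{"tx":0,"ty":0,"tz":0,"rx":0,"ry":0,"rz":0,"jaw":1},{"tx":0,"ty":0,"tz":0,"rx":0,"ry":0,"rz":0,"jaw":1}]' 60
python3 -m handwheel '[{"tx":0,"ty":0,"tz":0,"rx":0,"ry":0,"rz":0,"jaw":1},{"tx":0,"ty":0,"tz":0,"rx":0,"ry":0,"rz":0,"jaw":1},{"tx":0,"ty":0,"tz":0,"rx":0,"ry":0,"rz":0,"jaw":1}]'
python3 - <<'E'
from h import *
show()
im,d=manip.get_image("top");np.savez("top6.npz",im=im,d=d)
v=cv2.resize(im[140:230,300:400],None,fx=6,fy=6,interpolation=cv2.INTER_CUBIC)
cv2.imwrite(f"pics/top6.png",v)
E
```

```text
clock: 9.08
eef_pos: [646.0, -180.5, 2.6]
tcp_rot: [-0.185, 0.797, 0.485, 0.307]
force: [-3.6, 1.3, 1.9]
grip_width: 0.154
clock: 9.33
eef_pos: [646.1, -180.4, 2.6]
tcp_rot: [-0.185, 0.797, 0.485, 0.307]
force: [-2.2, -2.8, 3.8]
grip_width: 0.153
t 9.33 p [ 646.1 -180.4    2.6] q [-0.712  0.388  1.396  0.709  1.564 -0.316] F [-2.2 -2.8  3.8] w 0.153 z [ 0.309  0.594 -0.743] y [ 0.888 -0.46   0.002]
```

View pics/top6.png

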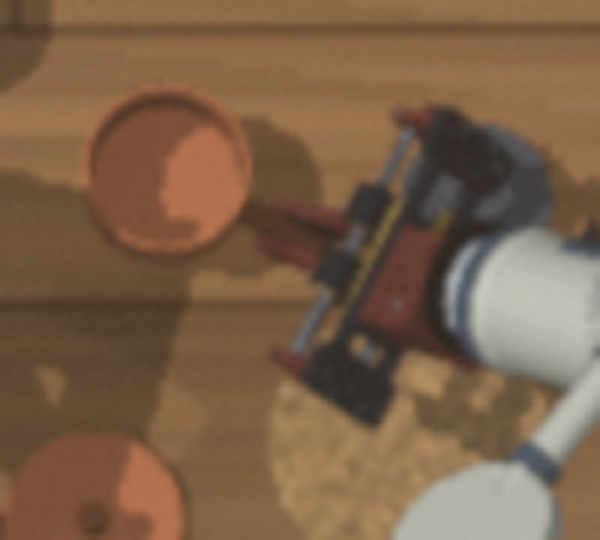

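```bash
cat >> h.py <<'E'
from scipy.optimize import least_squares
def circ(X): 
    f=lambda q:np.hypot(X[:,0]-q[0],X[:,1]-q[1])-q[2]
    return least_squares(f,[*X[:,:2].mean(0),50],loss='soft_l1',f_scale=2).x
def rim(d,z0,uv,h=55,zt=6):
    # rim ring points around pixel uv; z0 dish underside
    reg=np.zeros(d.shape,bool);u,v=map(int,uv);reg[v-22:v+23,u-22:u+23]=1
    P,_=cloud("top",d,reg);P=P[abs(P[:,2]-z0-h)<zt]
    q=circ(P)
    for k in range(3):
        P2=P[abs(np.hypot(*(P[:,:2]-q[:2]).T)-48)<6]; q=circ(P2)
    A=np.c_[P2[:,:2]-q[:2],np.ones(len(P2))];s=np.linalg.lstsq(A,P2[:,2],rcond=None)[0]
    return q,s,len(P2)
F=np.load("feeder.npy")
def W(x,y,z): c,s=np.cos(F[2]),np.sin(F[2]);return np.array([F[0]+c*x-s*y,F[1]+s*x+c*y,z])
E
python3 - <<'E'
from h import *
d=np.load("top6.npz")['d'];im=np.load("top6.npz")['im']
print(rim(d,0,(328,169)),rim(np.load("top0.npz")['d'],0,(328,169)))
P,uv=cloud("top",d,np.pad(np.ones((30,30),bool),((165,400-195),(335,640-365))))
E
```

```text
(array([ 671.5089973 , -138.9215919 ,   47.73688971]), array([-3.24236959e-03, -1.40999773e-03,  5.48491911e+01]), 97) (array([ 668.74130328, -138.01582433,   47.77428037]), array([1.40507831e-02, 1.61734251e-02, 5.47574013e+01]), 107)
```

```bash
cat >> h.py <<'E'
TH=np.radians(42)
OFF=np.array([-25.,-41.4,2.6])  # tool - dish at yaw 62.6deg
def tool_for(dx,dy,dz,yaw=F[2]):
    return np.array([dx,dy,dz])+Ro.from_euler('z',yaw-np.radians(62.6)).apply(OFF)
def dish_now():
    p,R,o=now();M=R.as_matrix();yaw=np.arctan2(M[0,0],M[1,0])  # unused
    x=M[:,0];yaw=np.arctan2(x[1],x[0]);c=p-Ro.from_euler('z',yaw-np.radians(62.6)).apply(OFF)
    r=c[:2]-F[:2];cc,s=np.cos(F[2]),np.sin(F[2]);return c.round(1),np.degrees(yaw).round(1),np.round([r@[cc,s],r@[-s,cc]],1)
E
python3 - <<'E'
from h import *
p,R,o=now();print(dish_now())
delta(p+[0,0,82]);
delta(tool_for(*W(-115,-26,80)),tilt(F[2],TH))
E
```

```text
(array([ 671., -139.,   -0.]), np.float64(62.7), array([-233.1, -154.5]))
shift units total (tool now) [ 2.74  0.01 -3.05]
rot units total (tool) [ 0.99  0.   -1.08]
shift units total (tool now) [ 6.18 -6.93  0.16]
shift units total (tool after rot) [ 7.02 -6.01  0.93]
```

```bash
python3 -m handwheel '[{"tx":0.25,"ty":0,"tz":-0.28,"rx":0,"ry":0,"rz":0,"jaw":1},{"tx":0.35,"ty":0,"tz":-0.4,"rx":0,"ry":0,"rz":0,"jaw":1},{"tx":0.5,"ty":0,"tz":-0.55,"rx":0,"ry":0,"rz":0,"jaw":1},{"tx":0.5,"ty":0,"tz":-0.55,"rx":0,"ry":0,"rz":0,"jaw":1},{"tx":0.5,"ty":0,"tz":-0.55,"rx":0,"ry":0,"rz":0,"jaw":1},{"tx":0.4,"ty":0,"tz":-0.45,"rx":0,"ry":0,"rz":0,"jaw":1},{"tx":0.24,"ty":0,"tz":-0.27,"rx":0,"ry":0,"rz":0,"jaw":1},{"tx":0,"ty":0,"tz":0,"rx":0,"ry":0,"rz":0,"jaw":1}]'
python3 - <<'E'
from h import *
show();print(dish_now())
im,d=manip.get_image("top")
print(rim(d,dish_now()[0][2],proj("top",dish_now()[0]+[0,0,55])[0]))
cv2.imwrite(f"pics/top7.png",cv2.resize(im[140:230,300:400],None,fx=6,fy=6,interpolation=cv2.INTER_CUBIC))
im,d=manip.get_image("side");cv2.imwrite(f"pics/side7.png",cv2.resize(im[120:240,260:390],None,fx=5,fy=5,interpolation=cv2.INTER_CUBIC))
delta(tool_for(*W(-115,-26,80)),tilt(F[2],TH))
E
```

```text
clock: 10.05
eef_pos: [646.8, -180.6, 87.2]
tcp_rot: [-0.184, 0.797, 0.486, 0.307]
force: [0.3, -0.1, -1.9]
grip_width: 0.156
t 10.05 p [ 646.8 -180.6   87.2] q [-0.711  0.317  1.327  0.714  1.668 -0.227] F [ 0.3 -0.1 -1.9] w 0.156 z [ 0.311  0.592 -0.743] y [ 0.888 -0.459  0.006]
(array([ 671.6, -139. ,   84.6]), np.float64(62.9), array([-233. , -155.1]))
(array([ 671.24930451, -139.26380775,   47.77049752]), array([ 1.88145748e-02, -1.01317493e-03,  1.39380220e+02]), 119)
rot units total (tool) [ 0.99  0.   -1.08]
shift units total (tool now) [ 3.45 -6.92  3.18]
shift units total (tool after rot) [ 4.28 -5.99  3.95]
```

View pics/side7.png

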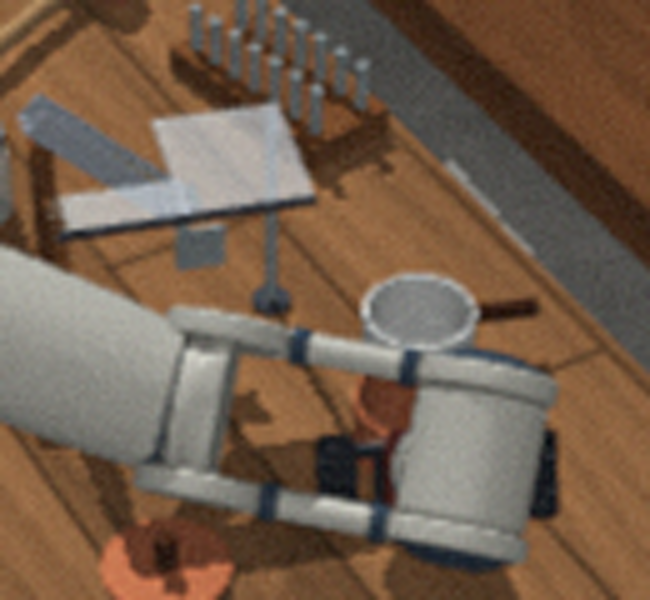

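```bash
python3 -m handwheel '[{"tx":0,"ty":0,"tz":0,"rx":0.33,"ry":0,"rz":-0.36,"jaw":1},{"tx":0,"ty":0,"tz":0,"rx":0.33,"ry":0,"rz":-0.36,"jaw":1},{"tx":0,"ty":0,"tz":0,"rx":0.33,"ry":0,"rz":-0.36,"jaw":1},{"tx":0.3,"ty":-0.4,"tz":0.26,"rx":0,"ry":0,"rz":0,"jaw":1},{"tx":0.53,"ty":-0.75,"tz":0.5,"rx":0,"ry":0,"rz":0,"jaw":1},{"tx":0.53,"ty":-0.75,"tz":0.5,"rx":0,"ry":0,"rz":0,"jaw":1},{"tx":0.53,"ty":-0.75,"tz":0.5,"rx":0,"ry":0,"rz":0,"jaw":1},{"tx":0.53,"ty":-0.75,"tz":0.5,"rx":0,"ry":0,"rz":0,"jaw":1},{"tx":0.53,"ty":-0.75,"tz":0.5,"rx":0,"ry":0,"rz":0,"jaw":1},{"tx":0.53,"ty":-0.75,"tz":0.5,"rx":0,"ry":0,"rz":0,"jaw":1},{"tx":0.53,"ty":-0.75,"tz":0.5,"rx":0,"ry":0,"rz":0,"jaw":1},{"tx":0.26,"ty":-0.35,"tz":0.2,"rx":0,"ry":0,"rz":0,"jaw":1}]'
python3 -m handwheel '[{"tx":0,"ty":0,"tz":0,"rx":0,"ry":0,"rz":0,"jaw":1},{"tx":0,"ty":0,"tz":0,"rx":0,"ry":0,"rz":0,"jaw":1}]'
python3 - <<'E'
from h import *
show();print(dish_now())
im,d=manip.get_image("top");np.savez("top8.npz",im=im,d=d)
print(rim(d,dish_now()[0][2],proj("top",dish_now()[0]+[0,0,55])[0]))
cv2.imwrite(f"pics/top8.png",cv2.resize(im[140:240,210:340],None,fx=5,fy=5,interpolation=cv2.INTER_CUBIC))
im,d=manip.get_image("side");np.savez("side8.npz",im=im,d=d);cv2.imwrite(f"pics/side8.png",cv2.resize(im[120:240,240:370],None,fx=5,fy=5,interpolation=cv2.INTER_CUBIC))
delta(tool_for(*W(-75,-26,80)),tilt(F[2],TH))
E
```

```text
clock: 11.15
eef_pos: [564.1, -30.9, 80.8]
tcp_rot: [-0.214, 0.752, 0.553, 0.288]
force: [-0.3, 0.5, -1.5]
grip_width: 0.152
clock: 11.32
eef_pos: [565.9, -33.2, 81.9]
tcp_rot: [-0.213, 0.752, 0.553, 0.288]
force: [-0.2, -0.0, -1.8]
grip_width: 0.156
t 11.32 p [565.9 -33.2  81.9] q [-0.58   0.051  1.635  0.703  1.668 -0.285] F [-0.2 -0.  -1.8] w 0.156 z [ 0.199  0.639 -0.743] y [ 0.955 -0.297 -0.   ]
(array([583.2,  12. ,  79.3]), np.float64(72.7), array([-115.1,  -25.8]))
(array([583.35869102,  10.99309748,  47.75303462]), array([-1.07632533e-02,  7.30288859e-03,  1.34622689e+02]), 109)
rot units total (tool) [ 0.  0. -0.]
shift units total (tool now) [ 1.53 -0.03  1.34]
shift units total (tool after rot) [ 1.53 -0.03  1.35]
```

View pics/side8.png

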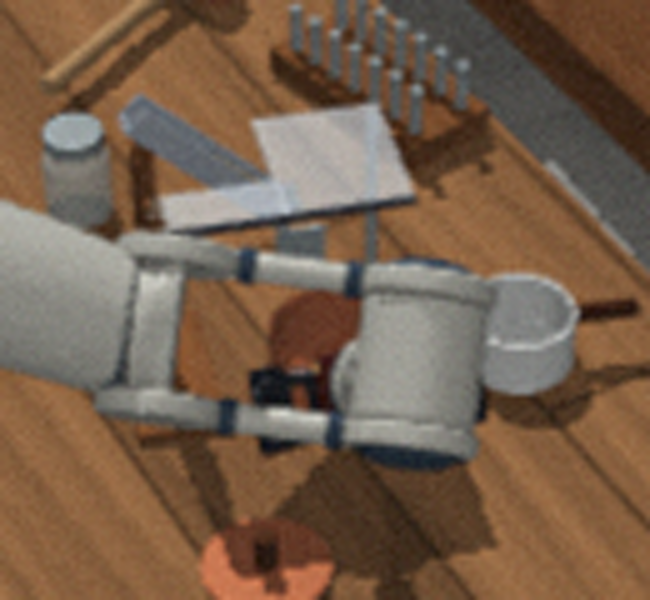

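View pics/top8.png

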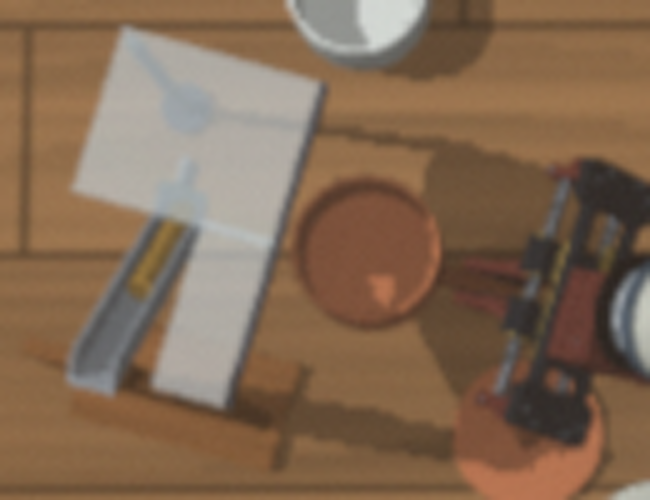

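```bash
python3 - <<'E'
from h import *
for n in("top","side"):
    d=np.load(n+"8.npz")['d'];P,uv=cloud(n,d,np.ones(d.shape,bool))
    r=P[:,:2]-F[:2];c,s=np.cos(F[2]),np.sin(F[2]);x=r@[c,s];y=r@[-s,c];z=P[:,2]
    for lo,hi in((150,200),(200,230),(230,300),(300,500)):
        m=(z>lo)&(z<hi)&(x<-82)&(y>-115)&(y<150)&(x>-400)
        if m.sum(): 
            xs=np.sort(x[m])[::-1][:5];print(n,lo,hi,m.sum(),"max x now",xs.round(),"after",(xs+117).round(), "at y",y[m][np.argsort(-x[m])[:5]].round())
E
```

```text
top 150 200 332 max x now [-205. -208. -209. -210. -210.] after [-88. -91. -92. -93. -93.] at y [-33. -13. -41. -17. -38.]
top 200 230 572 max x now [-222. -222. -223. -225. -225.] after [-105. -105. -106. -108. -108.] at y [ -38.  -15.  -12.  -49. -103.]
top 230 300 410 max x now [-264. -265. -265. -266. -266.] after [-147. -148. -148. -149. -149.] at y [-20. -28. -15. -24. -34.]
top 300 500 1803 max x now [-304. -305. -306. -307. -307.] after [-187. -188. -189. -190. -190.] at y [-27. -15. 131. 133. 125.]
side 150 200 54 max x now [-227. -232. -232. -234. -237.] after [-110. -115. -115. -117. -120.] at y [22. 11. 19. 11. 15.]
side 200 230 92 max x now [ -82.  -83.  -87. -238. -241.] after [  35.   34.   30. -121. -124.] at y [74. 70. 58. 62. 39.]
side 230 300 61 max x now [-278. -279. -279. -281. -282.] after [-161. -162. -162. -164. -165.] at y [ 4. 16. 16.  1.  9.]
side 300 500 443 max x now [-329. -332. -334. -335. -336.] after [-212. -215. -217. -218. -219.] at y [118. 111.   5. 119. 115.]
```

```bash
python3 -m handwheel '[{"tx":0.4,"ty":0,"tz":0.35,"rx":0,"ry":0,"rz":0,"jaw":1},{"tx":0.6,"ty":0,"tz":0.53,"rx":0,"ry":0,"rz":0,"jaw":1},{"tx":0.6,"ty":0,"tz":0.53,"rx":0,"ry":0,"rz":0,"jaw":1},{"tx":0.6,"ty":0,"tz":0.53,"rx":0,"ry":0,"rz":0,"jaw":1},{"tx":0.4,"ty":0,"tz":0.35,"rx":0,"ry":0,"rz":0,"jaw":1},{"tx":0,"ty":0,"tz":0,"rx":0,"ry":0,"rz":0,"jaw":1},{"tx":0,"ty":0,"tz":0,"rx":0,"ry":0,"rz":0,"jaw":1}]'
python3 - <<'E'
from h import *
show();print(dish_now())
delta(tool_for(*W(3,-26,79)),tilt(F[2],TH))
im,d=manip.get_image("side");cv2.imwrite(f"pics/side9.png",cv2.resize(im[120:240,240:370],None,fx=5,fy=5,interpolation=cv2.INTER_CUBIC))
E
```

```text
clock: 12.0
eef_pos: [586.5, 33.3, 82.9]
tcp_rot: [-0.213, 0.752, 0.554, 0.288]
force: [-0.5, 0.6, -1.7]
grip_width: 0.156
t 12.0 p [586.5  33.3  82.9] q [-0.458  0.022  1.663  0.722  1.59  -0.193] F [-0.5  0.6 -1.7] w 0.156 z [ 0.198  0.639 -0.743] y [ 0.955 -0.296 -0.   ]
(array([603.8,  78.5,  80.3]), np.float64(72.7), array([-45.5, -25.7]))
rot units total (tool) [-0.01  0.    0.01]
shift units total (tool now) [1.76 0.02 1.67]
shift units total (tool after rot) [1.76 0.01 1.67]
```

View pics/side9.png

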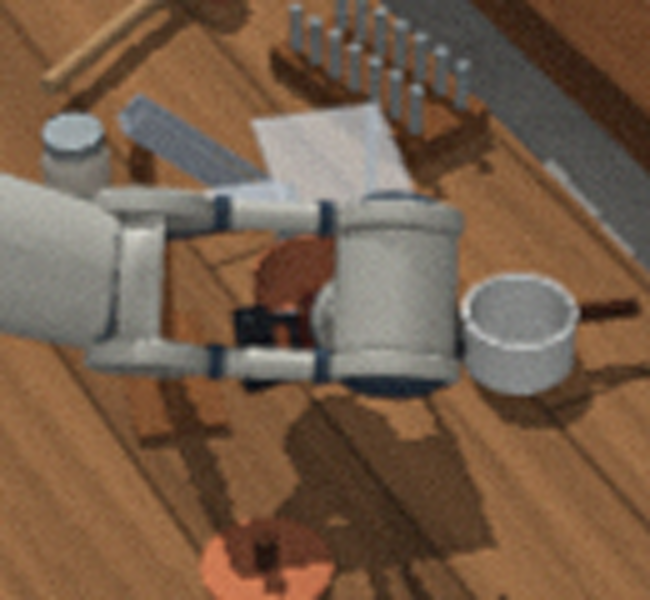

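```bash
python3 -m handwheel '[{"tx":0.35,"ty":0,"tz":0.33,"rx":0,"ry":0,"rz":0,"jaw":1},{"tx":0.35,"ty":0,"tz":0.33,"rx":0,"ry":0,"rz":0,"jaw":1},{"tx":0.35,"ty":0,"tz":0.33,"rx":0,"ry":0,"rz":0,"jaw":1},{"tx":0.35,"ty":0,"tz":0.33,"rx":0,"ry":0,"rz":0,"jaw":1},{"tx":0.35,"ty":0,"tz":0.33,"rx":0,"ry":0,"rz":0,"jaw":1},{"tx":0,"ty":0,"tz":0,"rx":0,"ry":0,"rz":0,"jaw":1}]'
python3 - <<'E'
from h import *
show();print(dish_now())
for n in("top","side"):
    im,d=manip.get_image(n);np.savez(n+"10.npz",im=im,d=d)
    cv2.imwrite(f"pics/{n}10.png",cv2.resize(im[120:240,210:340] if n=="top" else im[120:240,240:370],None,fx=5,fy=5,interpolation=cv2.INTER_CUBIC))
E
```

```text
clock: 12.55
eef_pos: [601.2, 79.6, 82.2]
tcp_rot: [-0.212, 0.752, 0.554, 0.288]
force: [-1.6, -4.6, -0.1]
grip_width: 0.158
t 12.55 p [601.2  79.6  82.2] q [-0.37   0.015  1.671  0.73   1.53  -0.128] F [-1.6 -4.6 -0.1] w 0.158 z [ 0.199  0.638 -0.744] y [ 0.955 -0.297  0.001]
(array([618.5, 124.8,  79.6]), np.float64(72.8), array([  3.1, -25.9]))
```

View pics/top10.png

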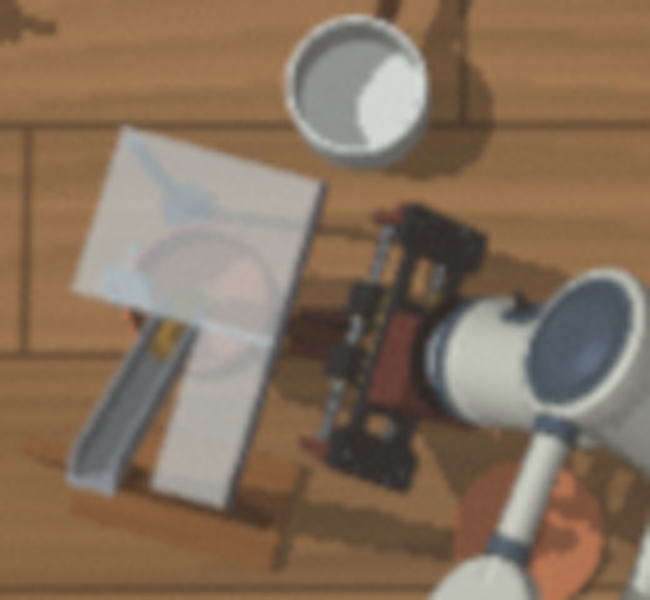

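View pics/side10.png

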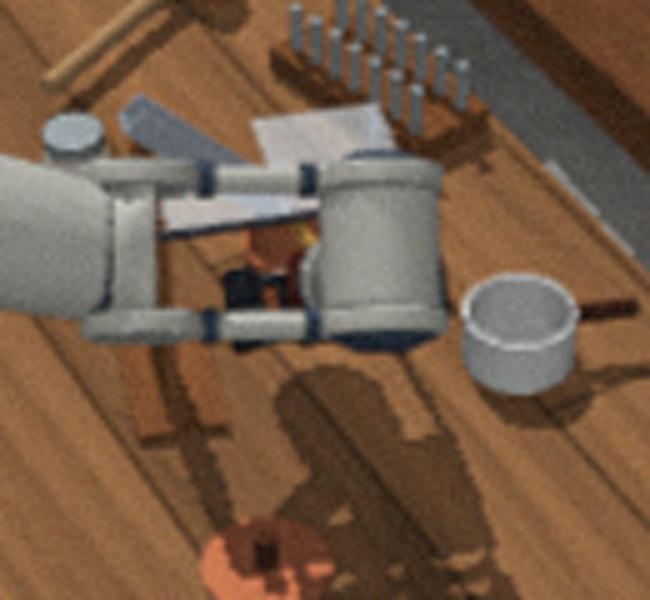

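```bash
python3 -m handwheel '[{"tx":0,"ty":0,"tz":0,"rx":0,"ry":0,"rz":0,"jaw":1},{"tx":0,"ty":0,"tz":0,"rx":0,"ry":0,"rz":0,"jaw":1},{"tx":0,"ty":0,"tz":0,"rx":0,"ry":0,"rz":0,"jaw":1},{"tx":0,"ty":0,"tz":0,"rx":0,"ry":0,"rz":0,"jaw":1},{"tx":0,"ty":0,"tz":0,"rx":0,"ry":0,"rz":0,"jaw":1},{"tx":0,"ty":0,"tz":0,"rx":0,"ry":0,"rz":0,"jaw":1},{"tx":0,"ty":0,"tz":0,"rx":0,"ry":0,"rz":0,"jaw":1},{"tx":0,"ty":0,"tz":0,"rx":0,"ry":0,"rz":0,"jaw":1},{"tx":0,"ty":0,"tz":0,"rx":0,"ry":0,"rz":0,"jaw":1},{"tx":0,"ty":0,"tz":0,"rx":0,"ry":0,"rz":0,"jaw":1},{"tx":0,"ty":0,"tz":0,"rx":0,"ry":0,"rz":0,"jaw":1},{"tx":0,"ty":0,"tz":0,"rx":0,"ry":0,"rz":0,"jaw":1}]'
python3 - <<'E'
from h import *
show();print(dish_now())
for n in("top","side"):
    im,d=manip.get_image(n);np.savez(n+"11.npz",im=im,d=d)
    cv2.imwrite(f"pics/{n}11.png",cv2.resize(im[150:220,210:300] if n=="top" else im[120:240,240:370],None,fx=7 if n=="top" else 5,fy=7 if n=="top" else 5,interpolation=cv2.INTER_CUBIC))
E
```

```text
clock: 13.65
eef_pos: [600.6, 79.0, 81.9]
tcp_rot: [-0.213, 0.752, 0.553, 0.289]
force: [-1.3, -3.4, -6.1]
grip_width: 0.155
t 13.65 p [600.6  79.   81.9] q [-0.372  0.015  1.672  0.732  1.532 -0.129] F [-1.3 -3.4 -6.1] w 0.155 z [ 0.198  0.639 -0.743] y [ 0.955 -0.297 -0.001]
(array([618. , 124.2,  79.3]), np.float64(72.7), array([  2.4, -25.6]))
```

View pics/top11.png

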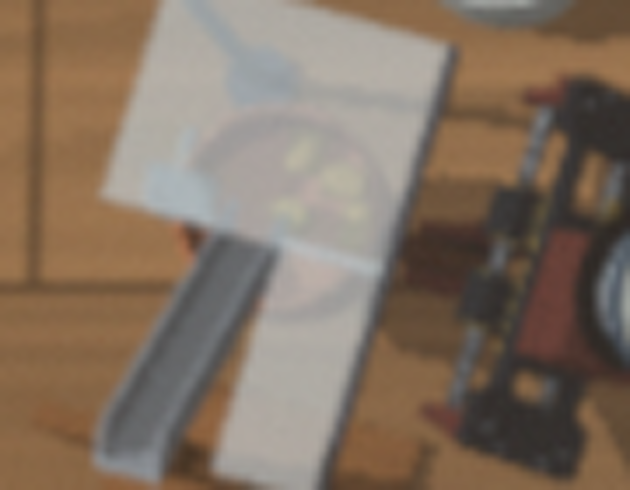

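View pics/side11.png

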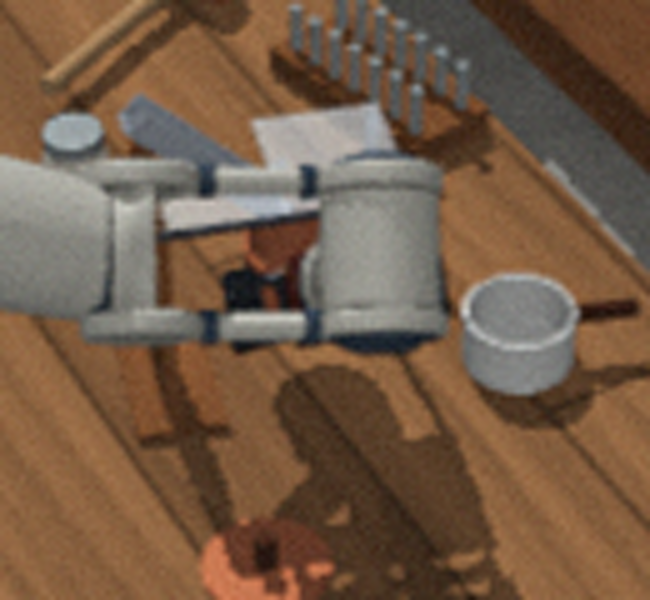

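```bash
python3 -m handwheel '[{"tx":-0.15,"ty":0,"tz":-0.13,"rx":0,"ry":0,"rz":0,"jaw":1},{"tx":-0.3,"ty":0,"tz":-0.26,"rx":0,"ry":0,"rz":0,"jaw":1},{"tx":-0.4,"ty":0,"tz":-0.36,"rx":0,"ry":0,"rz":0,"jaw":1},{"tx":-0.4,"ty":0,"tz":-0.36,"rx":0,"ry":0,"rz":0,"jaw":1},{"tx":-0.5,"ty":0,"tz":-0.45,"rx":0,"ry":0,"rz":0,"jaw":1},{"tx":-0.5,"ty":0,"tz":-0.45,"rx":0,"ry":0,"rz":0,"jaw":1},{"tx":-0.5,"ty":0,"tz":-0.45,"rx":0,"ry":0,"rz":0,"jaw":1},{"tx":-0.5,"ty":0,"tz":-0.45,"rx":0,"ry":0,"rz":0,"jaw":1},{"tx":-0.5,"ty":0,"tz":-0.45,"rx":0,"ry":0,"rz":0,"jaw":1},{"tx":-0.4,"ty":0,"tz":-0.36,"rx":0,"ry":0,"rz":0,"jaw":1},{"tx":-0.2,"ty":0,"tz":-0.18,"rx":0,"ry":0,"rz":0,"jaw":1},{"tx":0,"ty":0,"tz":0,"rx":0,"ry":0,"rz":0,"jaw":1}]'
python3 - <<'E'
from h import *
show();dn=dish_now();print(dn)
im,d=manip.get_image("top");np.savez("top12.npz",im=im,d=d)
print(rim(d,dn[0][2],proj("top",dn[0]+[0,0,55])[0]))
cv2.imwrite(f"pics/top12.png",cv2.resize(im[150:220,260:350],None,fx=7,fy=7,interpolation=cv2.INTER_CUBIC))
# mat fit
for f in ("top0","top4"):pass
P,uv=cloud("top",np.load("top0.npz")['d'],np.ones((400,640),bool))
im0=np.load("top0.npz")['im'];hsv=cv2.cvtColor(im0,cv2.COLOR_BGR2HSV)
m=manip.masks_of("mat","top")
for k in m: print(k["confidence"],k["box"])
E
```

```text
clock: 14.75
eef_pos: [566.0, -34.0, 81.6]
tcp_rot: [-0.212, 0.752, 0.553, 0.289]
force: [-0.2, -0.5, -2.1]
grip_width: 0.157
t 14.75 p [566.  -34.   81.6] q [-0.581  0.051  1.635  0.703  1.668 -0.285] F [-0.2 -0.5 -2.1] w 0.157 z [ 0.2    0.639 -0.743] y [ 0.954 -0.299 -0.   ]
(array([583.4,  11.2,  79. ]), np.float64(72.6), array([-115.8,  -26.3]))
(array([583.62719334,  10.24871489,  47.67784035]), array([ 1.38471518e-02, -8.01725753e-03,  1.34353313e+02]), 115)
0.79 [345.8, 219.2, 29.2, 18.9]
0.79 [363.6, 255.8, 29.6, 36.7]
0.61 [458.1, 229.6, 48.1, 48.3]
```

View pics/top12.png

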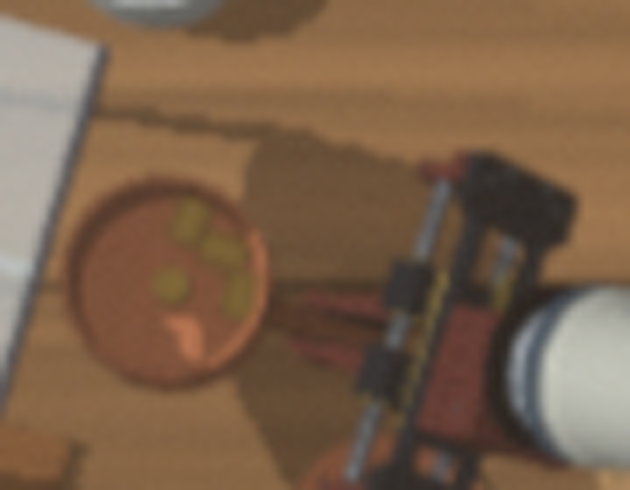

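```bash
python3 - <<'E'
from h import *
im0=np.load("top0.npz")
print(onz("top",[(368.65,214.6)],4),onz("side",[(304.8+22.3,242.5+18.4)],4))
# refined mat by colour edges in initial pic: ellipse of mask near
hsv=cv2.cvtColor(im0['im'],cv2.COLOR_BGR2HSV).astype(int)
print(hsv[214,368],hsv[214,400],hsv[240,340])
p,R,o=now()
c=np.array([583.6,10.4,79.0])
delta(p+np.array([511,-287,79])-c); delta(p+np.array([511,-287,30])-c);delta(p+np.array([511,-287,4])-c)
E
```

```text
[[ 507.46258579 -286.81952406    4.        ]] [[ 508.80361725 -286.64619242    4.        ]]
[ 16 120 157] [ 15 128 131] [ 15 132 149]
shift units total (tool now) [-11.35   0.96 -10.23]
shift units total (tool now) [-12.99   0.96  -8.41]
shift units total (tool now) [-13.86   0.96  -7.44]
```

```bash
python3 -m handwheel '[{"tx":-0.3,"ty":0.05,"tz":-0.27,"rx":0,"ry":0,"rz":0,"jaw":1},{"tx":-0.5,"ty":0.05,"tz":-0.45,"rx":0,"ry":0,"rz":0,"jaw":1},{"tx":-0.8,"ty":0.08,"tz":-0.72,"rx":0,"ry":0,"rz":0,"jaw":1},{"tx":-0.8,"ty":0.08,"tz":-0.72,"rx":0,"ry":0,"rz":0,"jaw":1},{"tx":-0.8,"ty":0.08,"tz":-0.72,"rx":0,"ry":0,"rz":0,"jaw":1},{"tx":-0.8,"ty":0.08,"tz":-0.72,"rx":0,"ry":0,"rz":0,"jaw":1},{"tx":-0.8,"ty":0.08,"tz":-0.72,"rx":0,"ry":0,"rz":0,"jaw":1},{"tx":-0.8,"ty":0.08,"tz":-0.72,"rx":0,"ry":0,"rz":0,"jaw":1},{"tx":-0.8,"ty":0.08,"tz":-0.72,"rx":0,"ry":0,"rz":0,"jaw":1},{"tx":-0.8,"ty":0.08,"tz":-0.72,"rx":0,"ry":0,"rz":0,"jaw":1},{"tx":-0.8,"ty":0.08,"tz":-0.72,"rx":0,"ry":0,"rz":0,"jaw":1},{"tx":-0.8,"ty":0.08,"tz":-0.72,"rx":0,"ry":0,"rz":0,"jaw":1}]'
python3 -m handwheel '[{"tx":-0.8,"ty":0.08,"tz":-0.75,"rx":0,"ry":0,"rz":0,"jaw":1},{"tx":-0.8,"ty":0.08,"tz":-0.75,"rx":0,"ry":0,"rz":0,"jaw":1},{"tx":-0.6,"ty":0.05,"tz":-0.55,"rx":0,"ry":0,"rz":0,"jaw":1},{"tx":-0.3,"ty":0,"tz":-0.3,"rx":0,"ry":0,"rz":0,"jaw":1},{"tx":0,"ty":0,"tz":0,"rx":0,"ry":0,"rz":0,"jaw":1},{"tx":0,"ty":0,"tz":0,"rx":0,"ry":0,"rz":0,"jaw":1}]'
python3 - <<'E'
from h import *
show();dn=dish_now();print(dn)
im,d=manip.get_image("top");np.savez("top13.npz",im=im,d=d)
q=rim(d,dn[0][2],proj("top",dn[0]+[0,0,55])[0]);print(q)
cv2.imwrite(f"pics/top13.png",cv2.resize(im[160:260,320:440],None,fx=6,fy=6,interpolation=cv2.INTER_CUBIC))
p,R,o=now();c=np.array([*q[0][:2],q[1][2]-55])
delta(p+np.array([509,-287,4])-c)
E
```

```text
clock: 15.85
eef_pos: [512.3, -265.8, 81.5]
tcp_rot: [-0.212, 0.752, 0.553, 0.289]
force: [-0.7, -0.3, -3.3]
grip_width: 0.154
clock: 16.35
eef_pos: [496.4, -330.9, 82.9]
tcp_rot: [-0.213, 0.752, 0.553, 0.289]
force: [-0.1, 0.3, -2.4]
grip_width: 0.156
t 16.35 p [ 496.4 -330.9   82.9] q [-0.99   0.444  1.175  0.596  1.97  -0.578] F [-0.1  0.3 -2.4] w 0.156 z [ 0.199  0.639 -0.743] y [ 0.955 -0.298 -0.   ]
(array([ 513.8, -285.8,   80.3]), np.float64(72.7), array([-420.1,  -48.2]))
(array([ 514.05372845, -285.65455545,   47.80136404]), array([-1.35908262e-03,  3.67705740e-03,  1.35441806e+02]), 117)
shift units total (tool now) [-2.66 -0.22  2.75]
```

View pics/top13.png

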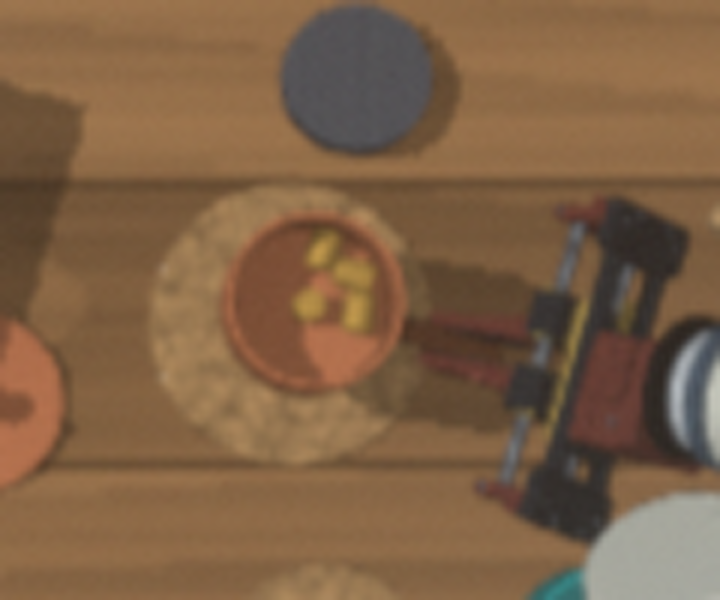

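```bash
python3 -m handwheel '[{"tx":-0.25,"ty":-0.03,"tz":0.26,"rx":0,"ry":0,"rz":0,"jaw":1},{"tx":-0.4,"ty":-0.03,"tz":0.41,"rx":0,"ry":0,"rz":0,"jaw":1},{"tx":-0.5,"ty":-0.04,"tz":0.52,"rx":0,"ry":0,"rz":0,"jaw":1},{"tx":-0.5,"ty":-0.04,"tz":0.52,"rx":0,"ry":0,"rz":0,"jaw":1},{"tx":-0.4,"ty":-0.04,"tz":0.41,"rx":0,"ry":0,"rz":0,"jaw":1},{"tx":-0.25,"ty":-0.04,"tz":0.26,"rx":0,"ry":0,"rz":0,"jaw":1},{"tx":-0.15,"ty":0,"tz":0.16,"rx":0,"ry":0,"rz":0,"jaw":1},{"tx":-0.1,"ty":0,"tz":0.1,"rx":0,"ry":0,"rz":0,"jaw":1},{"tx":0,"ty":0,"tz":0,"rx":0,"ry":0,"rz":0,"jaw":1},{"tx":0,"ty":0,"tz":0,"rx":0,"ry":0,"rz":0,"jaw":1}]'
python3 - <<'E'
from h import *
show();dn=dish_now();print(dn)
im,d=manip.get_image("top")
q=rim(d,dn[0][2],proj("top",dn[0]+[0,0,55])[0]);print(q)
E
```

```text
clock: 17.23
eef_pos: [491.7, -332.1, 10.2]
tcp_rot: [-0.212, 0.752, 0.553, 0.289]
force: [0.4, 0.3, -2.9]
grip_width: 0.162
t 17.23 p [ 491.7 -332.1   10.2] q [-0.997  0.494  1.244  0.569  1.874 -0.654] F [ 0.4  0.3 -2.9] w 0.162 z [ 0.199  0.639 -0.743] y [ 0.955 -0.297  0.   ]
(array([ 509. , -287. ,    7.6]), np.float64(72.7), array([-422.6,  -44. ]))
(array([ 509.50924145, -286.94044806,   47.73209941]), array([-4.50199494e-03, -1.30885057e-03,  6.24769010e+01]), 104)
```

Still about 3 mm up; lower in small steps until contact.

```bash
python3 -m handwheel '[{"tx":-0.05,"ty":0,"tz":0.055,"rx":0,"ry":0,"rz":0,"jaw":1},{"tx":-0.05,"ty":0,"tz":0.055,"rx":0,"ry":0,"rz":0,"jaw":1},{"tx":0,"ty":0,"tz":0,"rx":0,"ry":0,"rz":0,"jaw":1}]'; python3 -m handwheel '[{"tx":-0.03,"ty":0,"tz":0.035,"rx":0,"ry":0,"rz":0,"jaw":1},{"tx":0,"ty":0,"tz":0,"rx":0,"ry":0,"rz":0,"jaw":1}]'
```

```text
clock: 17.53
eef_pos: [491.6, -332.0, 7.0]
tcp_rot: [-0.212, 0.752, 0.553, 0.289]
force: [-0.5, -1.4, -2.2]
grip_width: 0.159
clock: 17.7
eef_pos: [491.7, -332.1, 6.6]
tcp_rot: [-0.212, 0.752, 0.554, 0.289]
force: [0.2, -1.5, 0.9]
grip_width: 0.155
```

```bash
python3 -m handwheel '[{"tx":0,"ty":0,"tz":0,"rx":0,"ry":0,"rz":0,"jaw":0.3},{"tx":0,"ty":0,"tz":0,"rx":0,"ry":0,"rz":0,"jaw":0.3},{"tx":0,"ty":0,"tz":0,"rx":0,"ry":0,"rz":0,"jaw":0},{"tx":0,"ty":0,"tz":0,"rx":0,"ry":0,"rz":0,"jaw":-0.2},{"tx":0,"ty":0,"tz":0,"rx":0,"ry":0,"rz":0,"jaw":-0.2},{"tx":0,"ty":0,"tz":0,"rx":0,"ry":0,"rz":0,"jaw":-0.2},{"tx":0,"ty":0,"tz":0,"rx":0,"ry":0,"rz":0,"jaw":-0.2},{"tx":0,"ty":0,"tz":0,"rx":0,"ry":0,"rz":0,"jaw":-0.2}]'
python3 - <<'E'
from h import *
show();dn=dish_now();print(dn)
im,d=manip.get_image("top");np.savez("top14.npz",im=im,d=d)
q=rim(d,4,proj("top",[509,-287,59])[0]);print(q)
cv2.imwrite(f"pics/top14.png",cv2.resize(im[160:260,320:440],None,fx=6,fy=6,interpolation=cv2.INTER_CUBIC))
E
```

```text
clock: 18.37
eef_pos: [491.5, -331.8, 5.8]
tcp_rot: [-0.213, 0.752, 0.553, 0.289]
force: [0.5, -0.2, -0.0]
grip_width: 0.598
t 18.37 p [ 491.5 -331.8    5.8] q [-0.997  0.497  1.247  0.568  1.869 -0.657] F [ 0.5 -0.2 -0. ] w 0.598 z [ 0.199  0.639 -0.743] y [ 0.955 -0.297 -0.   ]
(array([ 508.8, -286.7,    3.2]), np.float64(72.7), array([-422.4,  -43.7]))
(array([ 509.49401015, -286.97490062,   47.73005795]), array([-4.83763371e-03,  5.35542881e-04,  5.93466415e+01]), 101)
```

View pics/top14.png

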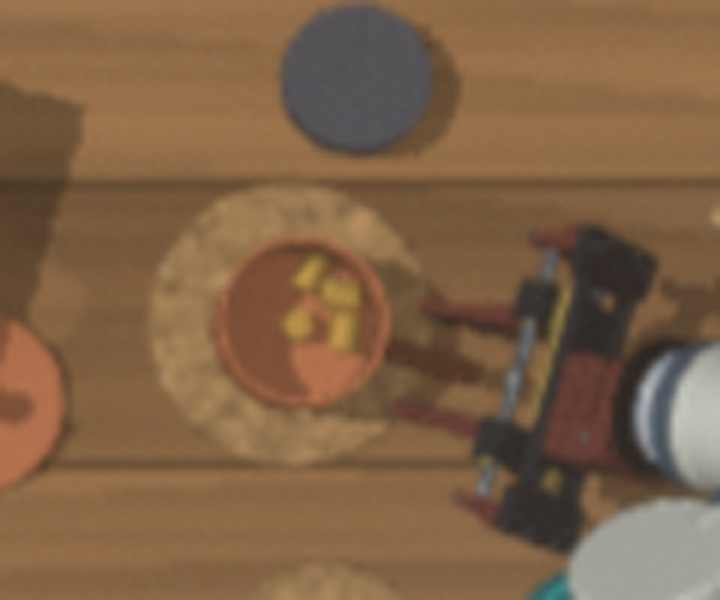

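```bash
python3 -m handwheel '[{"tx":0,"ty":0,"tz":-0.5,"rx":0,"ry":0,"rz":0,"jaw":-0.3},{"tx":0,"ty":0,"tz":-1,"rx":0,"ry":0,"rz":0,"jaw":-0.3},{"tx":0,"ty":0,"tz":-1,"rx":0,"ry":0,"rz":0,"jaw":-0.3},{"tx":0,"ty":0,"tz":-1,"rx":0,"ry":0,"rz":0,"jaw":-0.3},{"tx":0,"ty":0,"tz":-1,"rx":0,"ry":0,"rz":0,"jaw":-0.3},{"tx":0,"ty":0,"tz":-1,"rx":0,"ry":0,"rz":0,"jaw":-0.3},{"tx":0,"ty":0,"tz":0,"rx":0,"ry":-0.95,"rz":0,"jaw":-0.3},{"tx":0,"ty":0,"tz":0,"rx":0,"ry":-0.95,"rz":0,"jaw":-0.3},{"tx":0,"ty":0,"tz":0,"rx":0,"ry":-0.95,"rz":0,"jaw":-0.3},{"tx":0,"ty":0,"tz":0,"rx":0,"ry":-0.95,"rz":0,"jaw":-0.3},{"tx":0,"ty":0,"tz":0,"rx":0,"ry":-0.95,"rz":0,"jaw":-0.3},{"tx":0,"ty":0,"tz":0,"rx":0,"ry":-0.95,"rz":0,"jaw":-0.3}]'
python3 - <<'E'
from h import *
show()
im,d=manip.get_image("top");np.savez("top15.npz",im=im,d=d)
q=rim(d,4,proj("top",[509.5,-287,59])[0]);print("dish",q)
for f in ("top0","top15"):
    dd=np.load(f+".npz")['d']
    reg=np.zeros(dd.shape,bool);reg[208:248,296:336]=1
    P,uv=cloud("top",dd,reg);pl=P[(P[:,2]>4.5)&(P[:,2]<16)];kn=P[(P[:,2]>34)&(P[:,2]<50)]
    print(f,len(pl),pl.mean(0).round(1),(np.percentile(pl,[1,99],axis=0)).round(),len(kn),kn.mean(0).round(1))
    e=cv2.minEnclosingCircle(pl[np.hypot(*(pl[:,:2]-pl[:,:2].mean(0)).T)<58][:,:2].astype(np.float32));print(e)
cv2.imwrite(f"pics/top15.png",cv2.resize(im[160:260,290:440],None,fx=5,fy=5,interpolation=cv2.INTER_CUBIC))
delta(None,tilt(F[2],0))
E
```

```text
clock: 19.42
eef_pos: [469.9, -403.5, 90.2]
tcp_rot: [-0.011, 0.805, 0.592, 0.018]
force: [1.3, 0.9, -0.1]
grip_width: 0.647
t 19.42 p [ 469.9 -403.5   90.2] q [-0.789  0.16   1.326  0.039  1.672 -0.483] F [ 1.3  0.9 -0.1] w 0.647 z [ 0.016  0.039 -0.999] y [ 0.955 -0.298  0.003]
dish (array([ 509.42511174, -287.25576089,   47.70945024]), array([-2.89250193e-03,  2.06777878e-02,  5.94143678e+01]), 96)
top0 751 [464.3 -95.4   9.3] [[ 392. -162.    5.]
 [ 528.  -29.   16.]] 25 [466.5 -93.9  42.7]
((464.1878967285156, -95.41140747070312), 57.71809005737305)
top15 740 [465.2 -96.    9.2] [[ 393. -162.    5.]
 [ 531.  -29.   15.]] 26 [466.4 -93.9  41.9]
((464.5793762207031, -95.87973022460938), 57.45017623901367)
rot units total (tool) [ 0.04 -0.32  0.04]
```

View pics/top15.png

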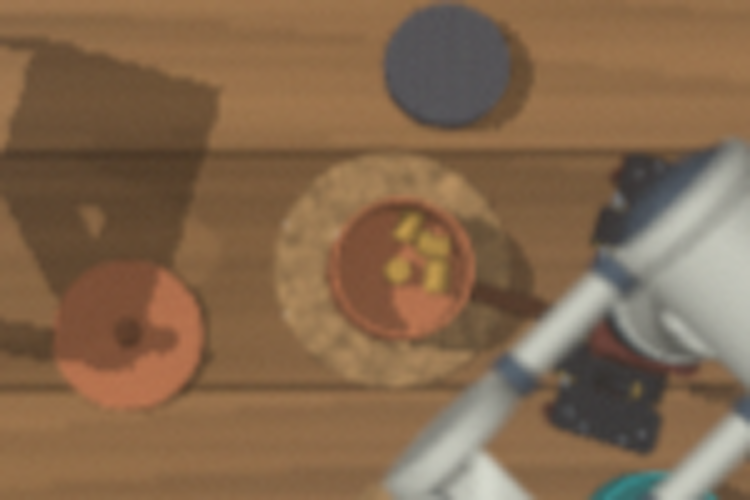

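```bash
python3 -m handwheel '[{"tx":0,"ty":0,"tz":0,"rx":0.04,"ry":-0.32,"rz":0.04,"jaw":-0.3},{"tx":0,"ty":0,"tz":0,"rx":0,"ry":0,"rz":0,"jaw":-0.3},{"tx":0,"ty":0,"tz":0,"rx":0,"ry":0,"rz":0,"jaw":-0.3}]'
python3 - <<'E'
from h import *
show();delta([464,-93.3,60],tilt(F[2],0))
E
```

```text
clock: 19.72
eef_pos: [469.9, -401.9, 88.1]
tcp_rot: [-0.006, 0.807, 0.591, 0.003]
force: [-0.1, -0.2, 0.2]
grip_width: 0.651
t 19.72 p [ 469.9 -401.9   88.1] q [-0.768  0.152  1.338  0.009  1.662 -0.462] F [-0.1 -0.2  0.2] w 0.651 z [-0.001  0.013 -1.   ] y [ 0.954 -0.301 -0.005]
rot units total (tool) [-0.04 -0.1  -0.03]
shift units total (tool now) [14.61 -4.92  1.61]
shift units total (tool after rot) [14.64 -4.87  1.4 ]
```

```bash
python3 -m handwheel '[{"tx":0.98,"ty":-0.32,"tz":0.09,"rx":-0.04,"ry":-0.1,"rz":-0.03,"jaw":-0.3},{"tx":0.98,"ty":-0.32,"tz":0.09,"rx":0,"ry":0,"rz":0,"jaw":-0.3},{"tx":0.98,"ty":-0.32,"tz":0.09,"rx":0,"ry":0,"rz":0,"jaw":-0.3},{"tx":0.98,"ty":-0.32,"tz":0.09,"rx":0,"ry":0,"rz":0,"jaw":-0.3},{"tx":0.98,"ty":-0.32,"tz":0.09,"rx":0,"ry":0,"rz":0,"jaw":-0.3},{"tx":0.98,"ty":-0.32,"tz":0.09,"rx":0,"ry":0,"rz":0,"jaw":-0.3},{"tx":0.98,"ty":-0.32,"tz":0.09,"rx":0,"ry":0,"rz":0,"jaw":-0.3},{"tx":0.98,"ty":-0.32,"tz":0.09,"rx":0,"ry":0,"rz":0,"jaw":-0.3},{"tx":0.98,"ty":-0.32,"tz":0.09,"rx":0,"ry":0,"rz":0,"jaw":-0.3},{"tx":0.98,"ty":-0.32,"tz":0.09,"rx":0,"ry":0,"rz":0,"jaw":-0.3},{"tx":0.98,"ty":-0.32,"tz":0.09,"rx":0,"ry":0,"rz":0,"jaw":-0.3},{"tx":0.98,"ty":-0.32,"tz":0.09,"rx":0,"ry":0,"rz":0,"jaw":-0.3}]'
python3 -m handwheel '[{"tx":0.98,"ty":-0.32,"tz":0.09,"rx":0,"ry":0,"rz":0,"jaw":-0.3},{"tx":0.98,"ty":-0.32,"tz":0.09,"rx":0,"ry":0,"rz":0,"jaw":-0.3},{"tx":0.9,"ty":-0.32,"tz":0.09,"rx":0,"ry":0,"rz":0,"jaw":-0.3},{"tx":0,"ty":0,"tz":0,"rx":0,"ry":0,"rz":0,"jaw":-0.3},{"tx":0,"ty":0,"tz":0,"rx":0,"ry":0,"rz":0,"jaw":-0.3}]'
python3 - <<'E'
from h import *
show();delta([464,-93.3,-23],tilt(F[2],0))
for n in("top","side"):
    im,d=manip.get_image(n);np.savez(n+"16.npz",im=im,d=d)
    u,v=proj(n,[466,-94,60])[0].astype(int);cv2.imwrite(f"pics/{n}16.png",cv2.resize(im[v-45:v+45,u-50:u+50],None,fx=6,fy=6,interpolation=cv2.INTER_CUBIC))
E
```

```text
clock: 20.72
eef_pos: [466.3, -154.7, 65.8]
tcp_rot: [-0.001, 0.806, 0.591, -0.0]
force: [-0.3, 0.3, -0.0]
grip_width: 0.65
clock: 21.13
eef_pos: [465.3, -94.8, 60.5]
tcp_rot: [-0.0, 0.806, 0.592, -0.001]
force: [0.2, -0.2, -0.2]
grip_width: 0.651
t 21.13 p [465.3 -94.8  60.5] q [-2.720e-01 -2.390e-01  1.766e+00 -1.000e-03  1.615e+00  3.000e-02] F [ 0.2 -0.2 -0.2] w 0.651 z [-0.001 -0.    -1.   ] y [ 0.955 -0.298 -0.001]
rot units total (tool) [-0.01  0.01 -0.  ]
shift units total (tool now) [ 0.06 -0.08  4.17]
shift units total (tool after rot) [ 0.05 -0.08  4.17]
```

View pics/top16.png

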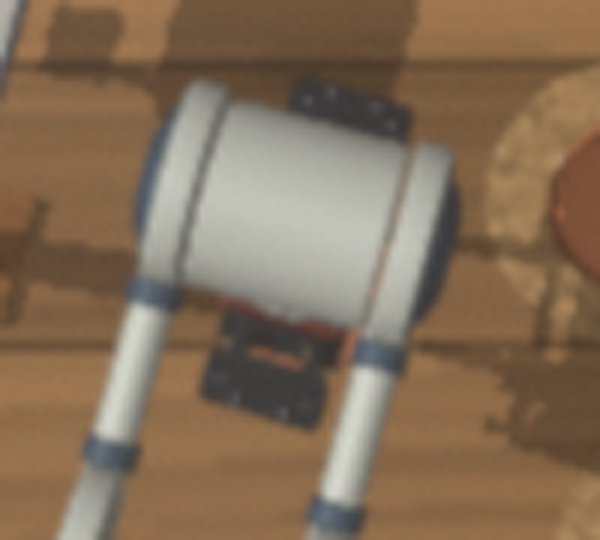

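View pics/side16.png

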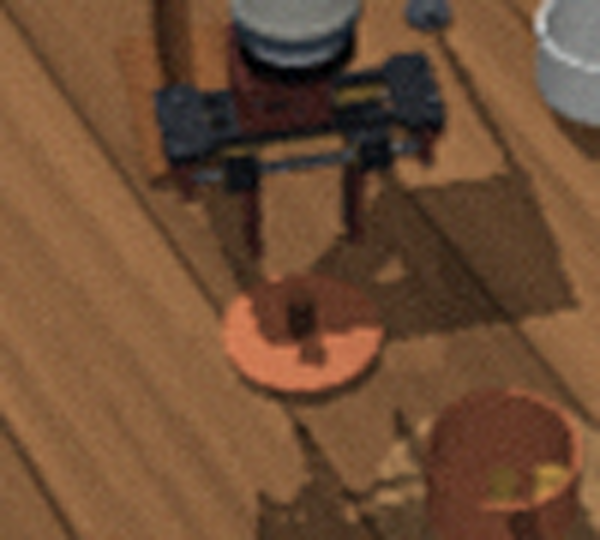

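```bash
python3 - <<'E'
from h import *
d=np.load("side16.npz")['d'];u,v=proj("side",[466,-94,60])[0].astype(int);p,R,o=now()
P,uv=cloud("side",d,np.pad(np.ones((50,60),bool),((v-45,400-v-5),(u-30,640-u-30))))
Q=R.inv().apply(P-p)
for s in(1,-1):
    m=(s*Q[:,1]>18)&(s*Q[:,1]<48)&(P[:,2]>60)&(abs(Q[:,0])<25)
    q=Q[m];q=q[np.argsort(-q[:,2])];print(s,q[:10].round().tolist())
    k=(q[:,2]<-38)&(q[:,2]>-80);print(q[k][:,:2].mean(0))
E
```

```text
1 [[-7.0, 37.0, -37.0], [-12.0, 28.0, -38.0], [-14.0, 32.0, -39.0], [-8.0, 29.0, -40.0], [-16.0, 35.0, -41.0], [-10.0, 37.0, -46.0], [-10.0, 29.0, -47.0], [-17.0, 31.0, -48.0], [-13.0, 32.0, -50.0], [-10.0, 29.0, -52.0]]
[-9.06282487 31.76974279]
-1 [[-10.0, -35.0, -38.0], [-2.0, -38.0, -42.0], [3.0, -37.0, -42.0], [-15.0, -32.0, -43.0], [-9.0, -35.0, -43.0], [-11.0, -31.0, -44.0], [-11.0, -31.0, -50.0], [-12.0, -35.0, -52.0], [-5.0, -38.0, -57.0], [-14.0, -35.0, -59.0]]
[-10.57004658 -34.17534122]
```

```bash
python3 -m handwheel '[{"tx":0.05,"ty":-0.08,"tz":0.8,"rx":0,"ry":0,"rz":0,"jaw":-0.3},{"tx":0,"ty":0,"tz":0.9,"rx":0,"ry":0,"rz":0,"jaw":-0.3},{"tx":0,"ty":0,"tz":0.9,"rx":0,"ry":0,"rz":0,"jaw":-0.3},{"tx":0,"ty":0,"tz":0.8,"rx":0,"ry":0,"rz":0,"jaw":-0.3},{"tx":0,"ty":0,"tz":0.5,"rx":0,"ry":0,"rz":0,"jaw":-0.3},{"tx":0,"ty":0,"tz":0.22,"rx":0,"ry":0,"rz":0,"jaw":-0.3},{"tx":0,"ty":0,"tz":0,"rx":0,"ry":0,"rz":0,"jaw":-0.3}]'
```

```text
clock: 21.82
eef_pos: [463.3, -93.6, -22.8]
tcp_rot: [-0.001, 0.806, 0.592, -0.001]
force: [0.2, -0.4, -0.3]
grip_width: 0.651
```

```bash
python3 -m handwheel '[{"tx":0,"ty":0,"tz":0,"rx":0,"ry":0,"rz":0,"jaw":1},{"tx":0,"ty":0,"tz":0,"rx":0,"ry":0,"rz":0,"jaw":1},{"tx":0,"ty":0,"tz":0,"rx":0,"ry":0,"rz":0,"jaw":1},{"tx":0,"ty":0,"tz":0,"rx":0,"ry":0,"rz":0,"jaw":1},{"tx":0,"ty":0,"tz":0,"rx":0,"ry":0,"rz":0,"jaw":1},{"tx":0,"ty":0,"tz":0,"rx":0,"ry":0,"rz":0,"jaw":1},{"tx":0,"ty":0,"tz":0,"rx":0,"ry":0,"rz":0,"jaw":1},{"tx":0,"ty":0,"tz":0,"rx":0,"ry":0,"rz":0,"jaw":1},{"tx":0,"ty":0,"tz":0,"rx":0,"ry":0,"rz":0,"jaw":1}]' 30
python3 -m handwheel '[{"tx":0,"ty":0,"tz":-0.3,"rx":0,"ry":0,"rz":0,"jaw":1},{"tx":0,"ty":0,"tz":-0.6,"rx":0,"ry":0,"rz":0,"jaw":1},{"tx":0,"ty":0,"tz":-0.9,"rx":0,"ry":0,"rz":0,"jaw":1},{"tx":0,"ty":0,"tz":-0.9,"rx":0,"ry":0,"rz":0,"jaw":1},{"tx":0,"ty":0,"tz":-0.9,"rx":0,"ry":0,"rz":0,"jaw":1},{"tx":0,"ty":0,"tz":-0.9,"rx":0,"ry":0,"rz":0,"jaw":1},{"tx":0,"ty":0,"tz":-0.5,"rx":0,"ry":0,"rz":0,"jaw":1},{"tx":0,"ty":0,"tz":0,"rx":0,"ry":0,"rz":0,"jaw":1},{"tx":0,"ty":0,"tz":0,"rx":0,"ry":0,"rz":0,"jaw":1}]'
python3 - <<'E'
from h import *
show()
p,R,o=now()
for n in("top","side"):
    im,d=manip.get_image(n);np.savez(n+"17.npz",im=im,d=d)
    u,v=proj(n,p)[0].astype(int);cv2.imwrite(f"pics/{n}17.png",cv2.resize(im[v-45:v+45,u-50:u+50],None,fx=6,fy=6,interpolation=cv2.INTER_CUBIC))
E
```

```text
clock: 22.57
eef_pos: [464.1, -93.1, -21.6]
tcp_rot: [0.0, 0.806, 0.592, -0.0]
force: [-0.1, 0.2, 3.0]
grip_width: 0.222
clock: 23.32
eef_pos: [464.4, -93.1, 78.5]
tcp_rot: [0.001, 0.806, 0.592, -0.0]
force: [-0.2, -0.5, -1.6]
grip_width: 0.221
t 23.32 p [464.4 -93.1  78.5] q [-2.690e-01 -2.500e-01  1.744e+00 -1.000e-03  1.647e+00  3.400e-02] F [-0.2 -0.5 -1.6] w 0.221 z [ 0.    -0.001 -1.   ] y [ 0.955 -0.298  0.001]
```

View pics/side17.png

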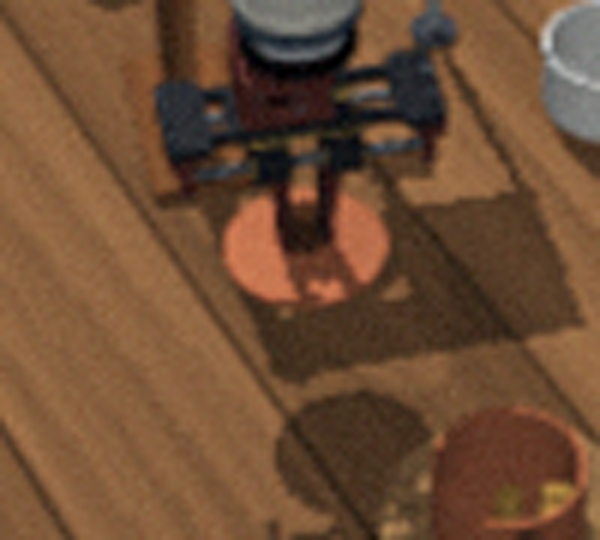

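```bash
python3 - <<'E'
from h import *
d=np.load("side17.npz")['d'];im=np.load("side17.npz")['im']
p,R,o=now()
def ell(n,z,r,c0,col):
    pass
P,uv=cloud("side",d,np.ones(d.shape,bool))
m=(abs(P[:,2]-109)<9)&(np.hypot(P[:,0]-466,P[:,1]+94)<75);L=P[m]
A=np.c_[L[:,:2]-[466,-94],np.ones(len(L))];s=np.linalg.lstsq(A,L[:,2],rcond=None)[0];print("lid",len(L),s,cv2.minEnclosingCircle(L[:,:2].astype(np.float32)),np.percentile(L,[1,99],axis=0))
m=(abs(P[:,2]-59)<5)&(np.hypot(P[:,0]-509,P[:,1]+287)<70);L=P[m];print("dish",len(L),circ(L))
dt=np.load("top15.npz")['d']
delta([507.3,-286.2,78.5]);delta([507.3,-286.2,40])
E
```

```text
lid 335 [-7.61563350e-03 -5.80613852e-03  1.06278776e+02] ((463.1221923828125, -96.92893981933594), 56.116546630859375) [[ 412.05222438 -147.74833637  100.43119096]
 [ 514.35270595  -45.81266519  117.16145991]]
dish 82 [ 504.61270168 -289.27575796   47.8543355 ]
shift units total (tool now) [-8.57  4.98 -0.08]
shift units total (tool now) [-8.57  4.98  1.84]
```

```bash
python3 -m handwheel '[{"tx":-0.4,"ty":0.25,"tz":0,"rx":0,"ry":0,"rz":0,"jaw":1},{"tx":-0.8,"ty":0.47,"tz":0,"rx":0,"ry":0,"rz":0,"jaw":1},{"tx":-0.9,"ty":0.52,"tz":0,"rx":0,"ry":0,"rz":0,"jaw":1},{"tx":-0.9,"ty":0.52,"tz":0,"rx":0,"ry":0,"rz":0,"jaw":1},{"tx":-0.9,"ty":0.52,"tz":0,"rx":0,"ry":0,"rz":0,"jaw":1},{"tx":-0.9,"ty":0.52,"tz":0,"rx":0,"ry":0,"rz":0,"jaw":1},{"tx":-0.9,"ty":0.52,"tz":0,"rx":0,"ry":0,"rz":0,"jaw":1},{"tx":-0.9,"ty":0.52,"tz":0,"rx":0,"ry":0,"rz":0,"jaw":1},{"tx":-0.9,"ty":0.52,"tz":0,"rx":0,"ry":0,"rz":0,"jaw":1},{"tx":-0.7,"ty":0.4,"tz":0,"rx":0,"ry":0,"rz":0,"jaw":1},{"tx":-0.37,"ty":0.2,"tz":0,"rx":0,"ry":0,"rz":0,"jaw":1},{"tx":0,"ty":0,"tz":0,"rx":0,"ry":0,"rz":0,"jaw":1}]'
python3 -m handwheel '[{"tx":0,"ty":0,"tz":0,"rx":0,"ry":0,"rz":0,"jaw":1}]'
python3 - <<'E'
from h import *
show();delta([506.7,-285.9,38],tilt(F[2],0))
E
```

```text
clock: 24.42
eef_pos: [507.0, -287.8, 76.7]
tcp_rot: [-0.001, 0.806, 0.592, -0.001]
force: [0.2, 0.0, 0.1]
grip_width: 0.218
clock: 24.5
eef_pos: [507.1, -286.1, 77.3]
tcp_rot: [-0.001, 0.806, 0.592, -0.001]
force: [-0.0, 0.5, -0.0]
grip_width: 0.224
t 24.5 p [ 507.1 -286.1   77.3] q [-5.710e-01  5.100e-02  1.465e+00 -1.000e-03  1.628e+00 -2.680e-01] F [-0.   0.5 -0. ] w 0.224 z [-0.002  0.    -1.   ] y [ 0.954 -0.299 -0.002]
rot units total (tool) [-0.02  0.   -0.01]
shift units total (tool now) [ 0.   -0.02  1.96]
shift units total (tool after rot) [ 0.   -0.02  1.96]
```

```bash
python3 -m handwheel '[{"tx":0,"ty":0,"tz":0.4,"rx":0,"ry":0,"rz":0,"jaw":1},{"tx":0,"ty":0,"tz":0.6,"rx":0,"ry":0,"rz":0,"jaw":1},{"tx":0,"ty":0,"tz":0.4,"rx":0,"ry":0,"rz":0,"jaw":1},{"tx":0,"ty":0,"tz":0.2,"rx":0,"ry":0,"rz":0,"jaw":1},{"tx":0,"ty":0,"tz":0,"rx":0,"ry":0,"rz":0,"jaw":1},{"tx":0,"ty":0,"tz":0,"rx":0,"ry":0,"rz":0,"jaw":1}]'
python3 - <<'E'
from h import *
show();delta([506.7,-285.9,33.4],tilt(F[2],0))
im,d=manip.get_image("side");np.savez("side18.npz",im=im,d=d)
u,v=proj("side",[509,-287,55])[0].astype(int);cv2.imwrite(f"pics/side18.png",cv2.resize(im[v-45:v+45,u-50:u+50],None,fx=6,fy=6,interpolation=cv2.INTER_CUBIC))
P,uv=cloud("side",d,np.ones(d.shape,bool))
m=(abs(P[:,2]-73)<7)&(np.hypot(P[:,0]-505,P[:,1]+289)<60);L=P[m]
A=np.c_[L[:,:2]-[505,-289],np.ones(len(L))];s=np.linalg.lstsq(A,L[:,2],rcond=None)[0];print("lid",len(L),s,cv2.minEnclosingCircle(L[:,:2].astype(np.float32)))
E
```

```text
clock: 25.0
eef_pos: [507.3, -285.7, 45.7]
tcp_rot: [-0.0, 0.806, 0.593, -0.001]
force: [1.1, -0.0, -0.3]
grip_width: 0.221
t 25.0 p [ 507.3 -285.7   45.7] q [-5.710e-01  6.300e-02  1.509e+00 -1.000e-03  1.571e+00 -2.680e-01] F [ 1.1 -0.  -0.3] w 0.221 z [-0.002 -0.    -1.   ] y [ 0.955 -0.298 -0.001]
rot units total (tool) [-0.01  0.01 -0.  ]
shift units total (tool now) [-0.02 -0.03  0.61]
shift units total (tool after rot) [-0.02 -0.03  0.61]
lid 370 [-4.54523333e-03 -6.79841433e-04  7.39058718e+01] ((507.4549255371094, -288.8795166015625), 55.82027053833008)
```

View pics/side18.png

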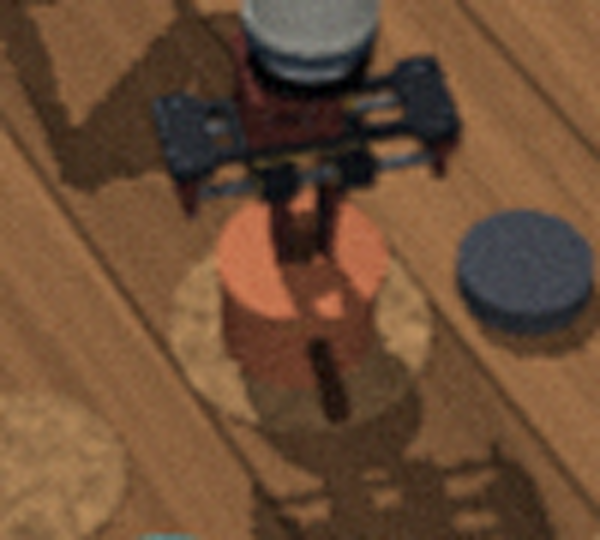

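```bash
python3 -m handwheel '[{"tx":0,"ty":-0.05,"tz":0.2,"rx":0,"ry":0,"rz":0,"jaw":1},{"tx":0,"ty":0,"tz":0.15,"rx":0,"ry":0,"rz":0,"jaw":1},{"tx":0,"ty":0,"tz":0.1,"rx":0,"ry":0,"rz":0,"jaw":1},{"tx":0,"ty":0,"tz":0,"rx":0,"ry":0,"rz":0,"jaw":1},{"tx":0,"ty":0,"tz":0,"rx":0,"ry":0,"rz":0,"jaw":1}]'
python3 -m handwheel '[{"tx":0,"ty":0,"tz":0.08,"rx":0,"ry":0,"rz":0,"jaw":1},{"tx":0,"ty":0,"tz":0.05,"rx":0,"ry":0,"rz":0,"jaw":1},{"tx":0,"ty":0,"tz":0,"rx":0,"ry":0,"rz":0,"jaw":1}]'
```

```text
clock: 25.47
eef_pos: [506.5, -285.9, 37.0]
tcp_rot: [0.0, 0.806, 0.592, -0.001]
force: [-0.0, -0.2, -0.6]
grip_width: 0.222
clock: 25.72
eef_pos: [506.5, -285.9, 34.4]
tcp_rot: [0.0, 0.806, 0.592, -0.001]
force: [0.1, 0.3, -0.2]
grip_width: 0.223
```

```bash
python3 -m handwheel '[{"tx":0,"ty":0,"tz":0.05,"rx":0,"ry":0,"rz":0,"jaw":1},{"tx":0,"ty":0,"tz":0.05,"rx":0,"ry":0,"rz":0,"jaw":1},{"tx":0,"ty":0,"tz":0,"rx":0,"ry":0,"rz":0,"jaw":1}]'
python3 - <<'E'
from h import *
show()
im,d=manip.get_image("side")
P,uv=cloud("side",d,np.ones(d.shape,bool))
m=(abs(P[:,2]-64)<7)&(np.hypot(P[:,0]-505,P[:,1]+289)<60);L=P[m]
A=np.c_[L[:,:2]-[505,-289],np.ones(len(L))];s=np.linalg.lstsq(A,L[:,2],rcond=None)[0];print("lid",len(L),s,cv2.minEnclosingCircle(L[:,:2].astype(np.float32)))
E
```

```text
clock: 25.97
eef_pos: [506.7, -286.0, 33.5]
tcp_rot: [0.0, 0.806, 0.592, -0.001]
force: [-1.3, 1.2, 2.4]
grip_width: 0.223
t 25.97 p [ 506.7 -286.    33.5] q [-5.710e-01  6.600e-02  1.527e+00 -1.000e-03  1.548e+00 -2.690e-01] F [-1.3  1.2  2.4] w 0.223 z [-0.    -0.001 -1.   ] y [ 0.955 -0.298  0.   ]
lid 363 [ 4.01512431e-03 -6.43147545e-03  6.26760488e+01] ((506.9459228515625, -288.8719787597656), 57.34458923339844)
```

```bash
python3 -m handwheel '[{"tx":0,"ty":0,"tz":0,"rx":0,"ry":0,"rz":0,"jaw":0.2},{"tx":0,"ty":0,"tz":0,"rx":0,"ry":0,"rz":0,"jaw":0},{"tx":0,"ty":0,"tz":0,"rx":0,"ry":0,"rz":0,"jaw":-0.3},{"tx":0,"ty":0,"tz":0,"rx":0,"ry":0,"rz":0,"jaw":-0.3},{"tx":0,"ty":0,"tz":0,"rx":0,"ry":0,"rz":0,"jaw":-0.3},{"tx":0,"ty":0,"tz":0,"rx":0,"ry":0,"rz":0,"jaw":-0.3},{"tx":0,"ty":0,"tz":-0.5,"rx":0,"ry":0,"rz":0,"jaw":-0.3},{"tx":0,"ty":0,"tz":-1,"rx":0,"ry":0,"rz":0,"jaw":-0.3},{"tx":0,"ty":0,"tz":-1,"rx":0,"ry":0,"rz":0,"jaw":-0.3},{"tx":0,"ty":0,"tz":-1,"rx":0,"ry":0,"rz":0,"jaw":-0.3},{"tx":0,"ty":0,"tz":-1,"rx":0,"ry":0,"rz":0,"jaw":-0.3},{"tx":0,"ty":0,"tz":-1,"rx":0,"ry":0,"rz":0,"jaw":-0.3}]'
python3 -m handwheel '[{"tx":-1,"ty":0,"tz":-0.5,"rx":0,"ry":0,"rz":0,"jaw":-0.3},{"tx":-1,"ty":0,"tz":0,"rx":0,"ry":0,"rz":0,"jaw":-0.3},{"tx":-1,"ty":0,"tz":0,"rx":0,"ry":0,"rz":0,"jaw":-0.3},{"tx":-1,"ty":0,"tz":0,"rx":0,"ry":0,"rz":0,"jaw":-0.3},{"tx":-1,"ty":0,"tz":0,"rx":0,"ry":0,"rz":0,"jaw":-0.3},{"tx":-1,"ty":0,"tz":0,"rx":0,"ry":0,"rz":0,"jaw":-0.3},{"tx":-1,"ty":0,"tz":0,"rx":0,"ry":0,"rz":0,"jaw":-0.3},{"tx":-1,"ty":0,"tz":0,"rx":0,"ry":0,"rz":0,"jaw":-0.3},{"tx":-1,"ty":0,"tz":0,"rx":0,"ry":0,"rz":0,"jaw":-0.3},{"tx":-1,"ty":0,"tz":0,"rx":0,"ry":0,"rz":0,"jaw":-0.3},{"tx":-1,"ty":0,"tz":0,"rx":0,"ry":0,"rz":0,"jaw":-0.3},{"tx":0,"ty":0,"tz":0,"rx":0,"ry":0,"rz":0,"jaw":-0.3}]'
python3 - <<'E'
from h import *
show()
for n in("top","side"):
    im,d=manip.get_image(n);np.savez(n+"19.npz",im=im,d=d)
    u,v=proj(n,[509,-287,55])[0].astype(int);cv2.imwrite(f"pics/{n}19.png",cv2.resize(im[v-45:v+45,u-50:u+50],None,fx=6,fy=6,interpolation=cv2.INTER_CUBIC))
    P,uv=cloud(n,d,np.ones(d.shape,bool))
    m=(abs(P[:,2]-64)<8)&(np.hypot(P[:,0]-508,P[:,1]+288)<62);L=P[m]
    A=np.c_[L[:,:2]-[508,-288],np.ones(len(L))];s=np.linalg.lstsq(A,L[:,2],rcond=None)[0];print(n,"lid",len(L),s,L[:,:2].mean(0),cv2.minEnclosingCircle(L[:,:2].astype(np.float32)))
    k=P[(abs(P[:,2]-97)<5)&(np.hypot(P[:,0]-508,P[:,1]+288)<40)];print("knob",len(k),k.mean(0))
    print("mat z",np.median(P[(abs(np.hypot(P[:,0]-509,P[:,1]+287)-75)<6)][:,2]))
E
```

```text
clock: 27.02
eef_pos: [506.7, -285.8, 144.6]
tcp_rot: [0.001, 0.806, 0.592, -0.0]
force: [-0.3, 0.3, 0.1]
grip_width: 0.651
clock: 28.02
eef_pos: [439.3, -498.8, 153.0]
tcp_rot: [0.0, 0.807, 0.591, -0.001]
force: [0.4, -0.6, 0.2]
grip_width: 0.648
t 28.02 p [ 439.3 -498.8  153. ] q [-0.898  0.264  1.096 -0.003  1.781 -0.593] F [ 0.4 -0.6  0.2] w 0.648 z [-0.002 -0.002 -1.   ] y [ 0.954 -0.301 -0.001]
top lid 696 [-2.70223521e-03 -1.40169684e-03  6.47740274e+01] [ 510.17758491 -288.18490544] ((509.91741943359375, -291.1957092285156), 57.33654022216797)
knob 23 [ 510.53795609 -287.79990677   96.3522889 ]
mat z 4.75018894892904
side lid 113 [ 1.44954323e-02 -4.14890144e-02  6.42743171e+01] [ 499.09328372 -256.40386485] ((496.15850830078125, -272.249267578125), 52.199485778808594)
knob 15 [ 504.39760883 -289.75429273   95.64639263]
mat z 1.5101921910084835
```

View pics/side19.png

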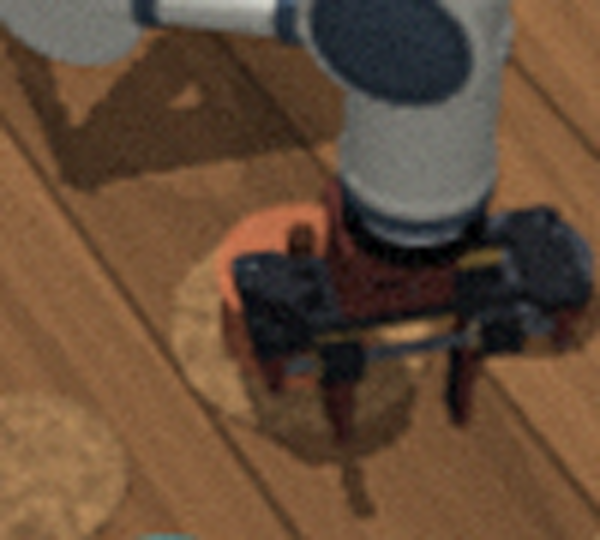

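View pics/top19.png

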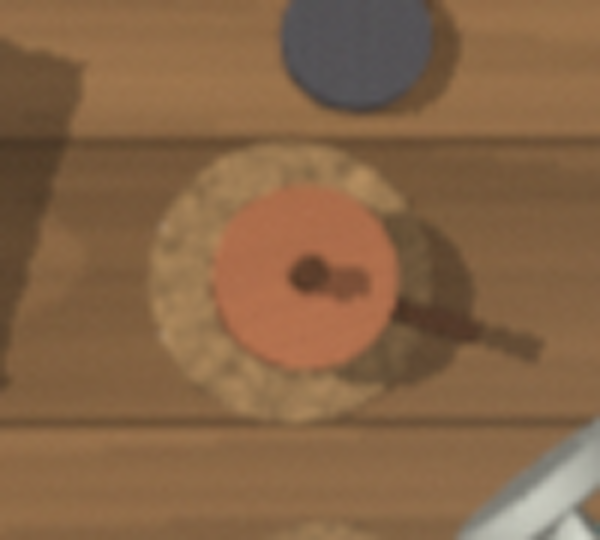

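```bash
python3 - <<'E'
from h import *
for n in ("block","jar"):
    z=np.load("top19.npz");a=np.load("top0.npz")
    for m in manip.masks_of(n,"top")[:2]:
        P,_=cloud("top",z['d'],m["region"]);print(n,round(m["confidence"],2),P.mean(0).round())
print(np.abs(manip.get_obs()['qd']).max(),manip.sign_off())
E
```

```text
block 0.68 [524. 400.  74.]
block 0.61 [ 659. -323.   24.]
jar 0.95 [525. 398.  79.]
the job is handed in; nothing more can be done
0.00939203414587679 None
```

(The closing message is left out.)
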